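# Close the glue press crosswise and hang up the sanders

## Task

Close the glue press on the truck bed: turn its four red knobs clockwise crosswise (each knob followed by the one diagonally opposite) in two rounds, every knob about half way first and then every knob fully tight, so that the pressing board comes down evenly and sits flat. Also clear the orange-padded sanders off the bench: hang each by its handle on a free pair of hooks on the rack, without knocking the blue-padded one or any other hanging there. Leave the toy truck and the glue bottle alone.

Things in the scene. Friction and masses are not known exactly. Their poses are not given: they have to be found in the camera images.
- press: Fixed wooden glue press, right side of the bench. Base 290 x 270 mm; in its middle the glued truck bed, 130 mm square, top 46 mm above the bench; two dark beams along the press's y at x = -85 and +85 mm, 40 mm wide, 290 mm long, tops 120 mm above the bench; four red screw knobs above the beams. Origin: centre of its underside, on the bench; z up.
- caul: Loose plywood pressing board in the press, 220 x 220 x 20 mm, yellow stripe, lying on four springs under the beams. The four screws push its corners down. Origin: centre of its underside, 55 mm above the bench when the screws are open, 46 mm when flat down on the truck bed.
- knob1 (a joint): Angle (rad) of the red screw knob at x, y = -85, -85 mm of the press: 0 slack, 2.6 the end stop, fully tight; grows when turned clockwise seen from above. Starts below 0.25. Stays where it is left (springs back by about 0.1 from the stop), turns with about 0.1 N m; the screw sinks 4 mm per rad. Opposite (diagonally): knob3.
- knob1_grip (a point): Centre of the bar grip of knob1: red bar 66 mm long, 14 mm wide, 26 mm high (13 mm above and below this point), 160 mm above the bench when slack, 150 when tight. Turns with the knob: x runs along the bar, z up; at joint value 0 the bar lies along the press's x. The beam below is at least 29 mm under this point; a black hub 32 mm across starts 12 mm under it.
- knob2 (a joint): Angle (rad) of the red screw knob at x, y = -85, +85 mm of the press: 0 slack, 2.6 the end stop, fully tight; grows when turned clockwise seen from above. Starts below 0.25. Stays where it is left (springs back by about 0.1 from the stop), turns with about 0.1 N m; the screw sinks 4 mm per rad. Opposite (diagonally): knob4.
- knob2_grip (a point): Centre of the bar grip of knob2: red bar 66 mm long, 14 mm wide, 26 mm high (13 mm above and below this point), 160 mm above the bench when slack, 150 when tight. Turns with the knob: x runs along the bar, z up; at joint value 0 the bar lies along the press's x. The beam below is at least 29 mm under this point; a black hub 32 mm across starts 12 mm under it.
- knob3 (a joint): Angle (rad) of the red screw knob at x, y = +85, +85 mm of the press: 0 slack, 2.6 the end stop, fully tight; grows when turned clockwise seen from above. Starts below 0.25. Stays where it is left (springs back by about 0.1 from the stop), turns with about 0.1 N m; the screw sinks 4 mm per rad. Opposite (diagonally): knob1.
- knob3_grip (a point): Centre of the bar grip of knob3: red bar 66 mm long, 14 mm wide, 26 mm high (13 mm above and below this point), 160 mm above the bench when slack, 150 when tight. Turns with the knob: x runs along the bar, z up; at joint value 0 the bar lies along the press's x. The beam below is at least 29 mm under this point; a black hub 32 mm across starts 12 mm under it.
- knob4 (a joint): Angle (rad) of the red screw knob at x, y = +85, -85 mm of the press: 0 slack, 2.6 the end stop, fully tight; grows when turned clockwise seen from above. Starts below 0.25. Stays where it is left (springs back by about 0.1 from the stop), turns with about 0.1 N m; the screw sinks 4 mm per rad. Opposite (diagonally): knob2.
- knob4_grip (a point): Centre of the bar grip of knob4: red bar 66 mm long, 14 mm wide, 26 mm high (13 mm above and below this point), 160 mm above the bench when slack, 150 when tight. Turns with the knob: x runs along the bar, z up; at joint value 0 the bar lies along the press's x. The beam below is at least 29 mm under this point; a black hub 32 mm across starts 12 mm under it.
- place0 (a point): Hanging place 0 of 4 (100 mm apart, 0 rightmost from the robot): where the bar axis of a hung sander lies, 147 mm above the bench, 50 mm before the board. x: level, into the board; y: along the board and hung bar; z up. Hook rack, left of the bench: upright board 420 mm long, top 165 mm above the bench, with four pairs of level 8 mm hooks that stick out 82 mm from its front towards the robot.
- place1 (a point): Hanging place 1 of 4 (100 mm apart, 0 rightmost from the robot): where the bar axis of a hung sander lies, 147 mm above the bench, 50 mm before the board. x: level, into the board; y: along the board and hung bar; z up. A pair of hooks, 48 mm apart between centres (24 mm either side of this point), runs along x through each place; hook tops are 7 mm and undersides 15 mm below the point.
- place2 (a point): Hanging place 2 of 4 (100 mm apart, 0 rightmost from the robot): where the bar axis of a hung sander lies, 147 mm above the bench, 50 mm before the board. x: level, into the board; y: along the board and hung bar; z up. The turned-up hook tips stand 32 mm nearer the robot (-x) than the point and rise 3 mm above its height. A bar may rest from 15 mm nearer the robot to 10 mm farther.
- place3 (a point): Hanging place 3 of 4 (100 mm apart, 0 rightmost from the robot): where the bar axis of a hung sander lies, 147 mm above the bench, 50 mm before the board. x: level, into the board; y: along the board and hung bar; z up. A sander goes on from the front (from -x): hooks through the window under its bar, then down until the bar rests on them. Hung sanders leave 12 mm between them.
- sanderA: Hand sander with an ORANGE pad, standing on the bench in front of the rack, to be hung up. May be absent. Flat pad 70 (x) x 88 (y) mm, top 18 mm up; level wooden bar 14 x 14 mm, 88 mm long, along y, axis 62 mm above the underside. Origin: centre of the underside, z up.
- sanderB: Hand sander with an ORANGE pad, standing on the bench in front of the rack, to be hung up. May be absent. As sanderA. The bar is carried by an 8 mm post at each end, leaving a window under it 72 mm wide, 18 to 55 mm above the underside, open along x. Origin: centre of the underside, z up.
- sanderC: Hand sander with an ORANGE pad, standing on the bench in front of the rack, to be hung up. May be absent. As sanderA. All sanders are the same either way round and weigh about 0.18 kg. Origin: centre of the underside, z up.
- hung0: Hand sander with a BLUE pad, built like sanderA, hanging by its bar at place 0, to be left there. Absent if that place is free. Origin: centre of the underside.
- hung1: Hand sander with a BLUE pad, built like sanderA, hanging by its bar at place 1, to be left there. Absent if that place is free. Origin: centre of the underside.
- hung2: Hand sander with a BLUE pad, built like sanderA, hanging by its bar at place 2, to be left there. Absent if that place is free. Origin: centre of the underside.
- hung3: Hand sander with a BLUE pad, built like sanderA, hanging by its bar at place 3, to be left there. Absent if that place is free. Origin: centre of the underside.
- truck: Bystander: wooden toy truck, 150 x 78 mm, 88 mm high, on the bench. Origin: centre underneath, at wheel bottom height.
- glue: Bystander: upright white glue bottle, 52 mm across, 130 mm high. Origin: centre of its underside.

How it is judged:
On the way, in this order (a step that is already met when the one before it is completed fails the run):
1. first round: all four knobs are turned part way (each past 0.9 rad) (value of joint each of knob1, knob2, knob3, knob4 above 0.9 rad), for 0.2 s.
2. second round: all four knobs are tight (each past 2.3 of 2.6 rad) and the pressing board is down flat (value of joint each of knob1, knob2, knob3, knob4 above 2.3 rad and z of caul in the frame of press below 0.0478 m and angle between the z axis of caul and the z axis of press, either way round below 0.015 rad), for 0.2 s.
At the end, for the whole second after the job is handed in: All four knobs past 2.3 rad; the pressing board within 1.8 mm of the truck bed and 0.015 rad of level; every orange sander that is present hangs at rest, upright within 0.15 rad, by its bar on a pair of hooks (within 30 mm of a place horizontally, 7 mm in height) (all of step 2 and ((horizontal distance between sanderA and place0 below 0.03 m and z of sanderA in the frame of place0 between -0.069 and -0.055 m) or (horizontal distance between sanderA and place1 below 0.03 m and z of sanderA in the frame of place1 between -0.069 and -0.055 m) or (horizontal distance between sanderA and place2 below 0.03 m and z of sanderA in the frame of place2 between -0.069 and -0.055 m) or (horizontal distance between sanderA and place3 below 0.03 m and z of sanderA in the frame of place3 between -0.069 and -0.055 m)) and angle between each of sanderA, sanderB, sanderC's own z axis and vertical below 0.15 rad and linear speed of each of sanderA, sanderB, sanderC below 0.02 m/s and ((horizontal distance between sanderB and place0 below 0.03 m and z of sanderB in the frame of place0 between -0.069 and -0.055 m) or (horizontal distance between sanderB and place1 below 0.03 m and z of sanderB in the frame of place1 between -0.069 and -0.055 m) or (horizontal distance between sanderB and place2 below 0.03 m and z of sanderB in the frame of place2 between -0.069 and -0.055 m) or (horizontal distance between sanderB and place3 below 0.03 m and z of sanderB in the frame of place3 between -0.069 and -0.055 m)) and ((horizontal distance between sanderC and place0 below 0.03 m and z of sanderC in the frame of place0 between -0.069 and -0.055 m) or (horizontal distance between sanderC and place1 below 0.03 m and z of sanderC in the frame of place1 between -0.069 and -0.055 m) or (horizontal distance between sanderC and place2 below 0.03 m and z of sanderC in the frame of place2 between -0.069 and -0.055 m) or (horizontal distance between sanderC and place3 below 0.03 m and z of sanderC in the frame of place3 between -0.069 and -0.055 m))); the robot touches nothing.
It fails at once if two neighbouring knobs are turned in a round before either of the two opposite ones (both past 0.7 rad while the other two are under 0.45; or both past 1.95 while the other two are under 1.65) ((value of joint each of knob1, knob2 above 0.7 rad and value of joint each of knob3, knob4 below 0.45 rad) or (value of joint each of knob2, knob3 above 0.7 rad and value of joint each of knob4, knob1 below 0.45 rad) or (value of joint each of knob3, knob4 above 0.7 rad and value of joint each of knob1, knob2 below 0.45 rad) or (value of joint each of knob4, knob1 above 0.7 rad and value of joint each of knob2, knob3 below 0.45 rad) or (value of joint each of knob1, knob2 above 1.95 rad and value of joint each of knob3, knob4 below 1.65 rad) or (value of joint each of knob2, knob3 above 1.95 rad and value of joint each of knob4, knob1 below 1.65 rad) or (value of joint each of knob3, knob4 above 1.95 rad and value of joint each of knob1, knob2 below 1.65 rad) or (value of joint each of knob4, knob1 above 1.95 rad and value of joint each of knob2, knob3 below 1.65 rad)).
It fails at once if a knob is turned past 1.95 rad while another is still under 0.7 ((value of joint knob1 above 1.95 rad and value of joint any of knob2, knob3, knob4 below 0.7 rad) or (value of joint knob2 above 1.95 rad and value of joint any of knob1, knob3, knob4 below 0.7 rad) or (value of joint knob3 above 1.95 rad and value of joint any of knob1, knob2, knob4 below 0.7 rad) or (value of joint knob4 above 1.95 rad and value of joint any of knob1, knob2, knob3 below 0.7 rad)).
It fails at once if a blue sander on the rack is shifted by more than 30 mm or tipped by more than 0.4 rad (distance of any of hung0, hung1, hung2, hung3 from where it was at the start of the episode above 0.03 m or angle between any of hung0, hung1, hung2, hung3's own z axis and vertical above 0.4 rad).
It fails at once if the toy truck or the glue bottle is moved by more than 30 mm (distance of any of truck, glue from where it was at the start of the episode above 0.03 m).
Of sanderA, sanderB, sanderC only 2 to 3 are there at a start; the rules pass over those that are not, and their reading is None.
Of hung0, hung1, hung2, hung3 only 1 to 1 are there at a start; the rules pass over those that are not, and their reading is None.
At some moment in a run one of sanderA, sanderB, sanderC may be knocked a few centimetres aside while the robot is not near it.
It also fails if it takes over 210 s, if anything falls off the work surface, if the arm or the gripper's body presses on something with over 40 N, if the wrist force passes 120 N, or if a joint passes its speed limit or range.

## Robot

A 7-joint arm with a two-finger parallel gripper is mounted at the origin on the work surface. World frame = base frame: x ahead of the robot, y to its left, z up, the work surface at z = 0. Lengths are in m, angles in rad, forces in N, time in s.
With the tool pointing down it reaches from about 0.4 to 0.85 m from the base axis. Payload 4.5 kg.
Tool frame: the origin (TCP) lies on the centre line of the jaws, within the pads' length; the fingertips stand 8 mm ahead of it and the grasp point (between the pads) lies 11 mm behind it; z points along the fingers, y is the direction in which the jaws open and shut (so a half turn about z gives the same grasp; the last joint's range is limited). The gripper opens to 85 mm and grips with 20 to 120 N. Pads are 22 mm wide; open, the fingers measure 114 mm over their backs; the gripper's body (76 mm by 85 mm) begins 54 mm behind the grasp point. The pads swing forward as they close: fully open they stand 13 mm farther back than shut.
Start: joints at [-1.293, 0.689, -0.195, 1.565, 0.157, 0.902, -0.215], TCP at [0.151, 0.607, 0.239] pointing down, gripper open.
Joint ranges: [-3.01, 3.01], [-0.46, 2.08], [-1.47, 1.51], [0.13, 2.56], [-1, 4.14], [0.04, 2.09], [-2.66, 2.66]. Speed limits (rad/s): [2.57, 2.57, 3.14, 3.14, 3.14, 3.14, 3.14].

## Interface

Orientations are given as [roll, pitch, yaw] about the fixed x, y, z axes, in that order (R = Rz(yaw) Ry(pitch) Rx(roll)).
In Python, from plant import r, vision gives the robot as it stands.
- The arm moves only by the tool drive_tool, never from a script. Its argument "plan" is a list of rows, each an object of numbers: "grip": the closure in counts, from 0 (fully open) to 255 (shut); "dx", "dy", "dz": the shift along the tool's x, y, z in m; "spin": the turn about the tool's z in rad. In form: [{"grip": .., "dx": .., "dy": .., "dz": .., "spin": ..}, ...]. A call has 1 to 12 rows; each row is the pose to reach, as a shift and turn from the pose commanded when the call began, along the tool's axes at that moment; what a row does not reach only later rows make up. A row lasts 1/10 s, in which the tool goes at most 50 mm and 8.59 degrees, less where a joint would pass 70% of its speed; a pose out of reach is approached as far as the arm can. A call with a gripper value outside its range is refused whole. The fingers move at their own pace and stop on an object; "squeeze" is the grip in N (left out, the last holds). Time passes only in rows, so rows that repeat a pose let the fingers close. It gives the time, the measured TCP pose, the force and the opening at its end, in the units of the state.
- r.get_obs(): the state, without advancing time (a new reading comes with each control period).
- vision.read_camera(name): name is "side" or "top"; returns the picture (420x560x3 uint8, red, green, blue); there is no depth.
- vision.camera_model(name): a dict with "intrinsics" (3x3 intrinsics, pixels), "dist" ([k1, k2, p1, p2, k3] as OpenCV has them; the pictures are not rectified), "camera_from_world" (4x4, takes a point from world to camera coordinates). Camera axes: x right, y up, looking along -z (the intrinsics and any distortion apply to the point x, -y, -z); pixel columns grow to the right and rows downward; lengths in m; the calibration is good to about 2 mm. A picture is of the moment at which its call begins. camera_model takes no time and is no camera call.
- r.finish_job(): hands the job in, once; it reports no verdict.
The state is a dict: "clock": time; "q": joint angles; "qvel": joint speeds; "joint_efforts": joint torques, N m; "eef_pos": TCP position; "ee_rot": TCP orientation; "wrist_force": force on the tool from outside, world axes, zero at the start; "wrist_torque": the same for the moment, N m; "width": opening from 0.0 (shut) to 1.0 (fully open).
Only numpy, scipy, OpenCV 4.12 (cv2) and the standard library are available. Lean on these libraries where they do the work, as an engineer would, in place of code of your own. Each camera call takes 0.05 s, during which the arm holds its last target. There are 200 camera calls.

## Working session

There is one attempt and no reset: what is moved stays moved. The work goes in short steps, Python scripts to look and compute and a tool call to move; the robot and the scene stay as the last step left them, time stands still between calls to the robot, and variables do not carry over. Pictures are saved under pics/ and viewed, about 12 in all and at most 16, crops included, and the job is handed in when it is done.

Besides the shell and the picture viewer there is one more tool, called after "Emit:" as name(argument=value, ...) on one line, values as JSON. drive_tool: Moves the arm, as the interface text tells. Its arguments: {"type":"object","properties":{"plan":{"type":"array","items":{"type":"object","properties":{"grip":{"type":"number"},"dx":{"type":"number"},"dy":{"type":"number"},"dz":{"type":"number"},"spin":{"type":"number"}}}},"squeeze":{"type":"number"}},"required":["plan"]}

```bash
ls; mkdir -p pics; cat > h.py <<'E'
import numpy as np, cv2
from plant import r, vision
def cam(n):
    m=vision.camera_model(n); return np.array(m["intrinsics"],float),np.array(m["dist"],float),np.array(m["camera_from_world"],float)
def onplane(n,uv,z):
    K,d,T=cam(n); uv=np.array(uv,float).reshape(-1,1,2)
    p=cv2.undistortPoints(uv,K,d).reshape(-1,2)
    ray=np.c_[p[:,0],-p[:,1],-np.ones(len(p))]@T[:3,:3]
    c=-T[:3,:3].T@T[:3,3]; z=np.asarray(z,float)
    return c+ray*((z-c[2])/ray[:,2])[:,None]
def proj(n,P):
    K,d,T=cam(n); P=np.array(P,float).reshape(-1,3)@T[:3,:3].T+T[:3,3]
    return cv2.projectPoints((P*[1,-1,-1]).reshape(-1,1,3),np.zeros(3),np.zeros(3),K,d)[0].reshape(-1,2)
def snap(n,f):
    im=vision.read_camera(n); cv2.imwrite(f"pics/{f}.png",im[:,:,::-1]); return im
E
python3 - <<'E'
from h import *
for n in("top","side"):
    snap(n,n+"0"); K,d,T=cam(n); print(n,K.round(1).tolist(),d,(-T[:3,:3].T@T[:3,3]).round(3))
o=r.get_obs(); print(o)
E
```

```text
pics
top [[537.6, 0.0, 267.8], [0.0, 537.6, 210.8], [0.0, 0.0, 1.0]] [0.03813147 0.         0.         0.         0.        ] [4.310e-01 1.000e-03 1.328e+00]
side [[412.7, 0.0, 274.1], [0.0, 412.7, 207.8], [0.0, 0.0, 1.0]] [-0.0098319  0.         0.         0.         0.       ] [ 0.523 -0.696  0.741]
{'clock': 0.1, 'q': array([-1.29318742,  0.68989124, -0.1945291 ,  1.56620424,  0.15727243,
        0.90255227, -0.21509522]), 'qvel': array([ 0.00147064, -0.00197079,  0.00074203, -0.00313826,  0.00019557,
       -0.00190664, -0.00067776]), 'joint_efforts': array([-3.46560788e-03, -5.40596008e+01, -1.27210770e+00, -1.58983773e+01,
        9.23902611e-03,  4.43349418e-03,  1.01857313e-05]), 'eef_pos': array([0.15077209, 0.60595743, 0.23857955]), 'ee_rot': array([-3.13992906e+00,  1.01524997e-04,  2.89785039e+00]), 'wrist_force': array([ 0.71221303, -0.25281325,  0.12315989]), 'wrist_torque': array([-0.01684009, -0.01971262, -0.00718818]), 'width': 1.0010606177512806}
```

View pics/top0.png

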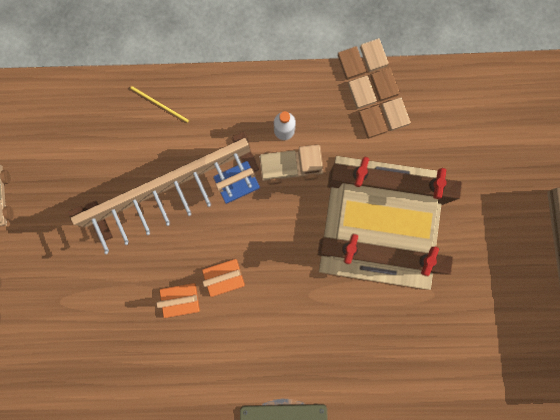

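View pics/side0.png

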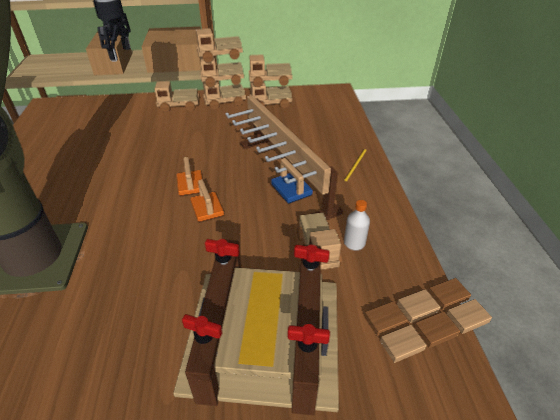

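The top view shows the press with its red knobs at about (362,171), (440,183), (352,249) and (431,260). It also shows two orange sanders at (222,278) and (180,301), a blue sander hung at the rightmost place (236,182), the truck at (290,163) and the glue at (284,125). The rack hooks run from (75,218) to (248,145).

```bash
cat > meas.py <<'E'
from h import *
def blobs(mask,amin):
    n,l,s,c=cv2.connectedComponentsWithStats(mask.astype(np.uint8)); 
    return [(np.argwhere(l==i)[:,::-1].astype(float),s[i,4]) for i in range(1,n) if s[i,4]>=amin]
def axis(P):
    c=P.mean(0); w,v=np.linalg.eigh(np.cov((P-c).T)); return np.arctan2(v[1,1],v[0,1]),2*np.sqrt(3*w[::-1])
def knobs(im):
    hsv=cv2.cvtColor(im,cv2.COLOR_RGB2HSV); H,S,V=[hsv[...,i].astype(int) for i in range(3)]
    m=((H<5)|(H>172))&(S>170)&(V>60); out=[]
    for p,a in blobs(m,60):
        W=onplane("top",p,np.full(len(p),.170))[:,:2]
        ang,L=axis(W); rc=cv2.minAreaRect(W.astype(np.float32)*1000)
        out.append((W.mean(0).round(4),round(ang,3),L.round(3),a,[np.round(x,1) for x in rc]))
    return out
def orange(im,z=.018):
    hsv=cv2.cvtColor(im,cv2.COLOR_RGB2HSV); H,S,V=[hsv[...,i].astype(int) for i in range(3)]
    m=(H>=5)&(H<=11)&(S>190)&(V>150)
    m=cv2.morphologyEx(m.astype(np.uint8),cv2.MORPH_CLOSE,np.ones((13,13)))
    out=[]
    for p,a in blobs(m,300):
        W=onplane("top",p,np.full(len(p),z))[:,:2]; 
        out.append((a,p.mean(0).round(1),[np.round(x,1) for x in cv2.minAreaRect(W.astype(np.float32)*1000)]))
    return out
E
python3 - <<'E'
from meas import *
im=cv2.imread("pics/top0.png")[:,:,::-1].copy()
for k in knobs(im): print(k)
for k in orange(im): print(k)
for n in("top","side"): print(proj(n,[[.151,.606,.239],[0,0,0],[0,0,.3]]).round(0).tolist())
c=cv2.resize(im[130:330,60:260],None,fx=3,fy=3,interpolation=cv2.INTER_CUBIC);cv2.imwrite("pics/c1.png",c[:,:,::-1])
E
```

```text
(array([ 0.6286, -0.185 ]), np.float64(2.82), array([0.061, 0.015]), np.int32(197), [array([ 628.8, -185.1]), array([19.6, 65.2]), np.float64(63.6)])
(array([ 0.5989, -0.3517]), np.float64(2.934), array([0.062, 0.017]), np.int32(228), [array([ 598.3, -352.2]), array([23.4, 65.6]), np.float64(86.8)])
(array([ 0.4621, -0.1548]), np.float64(2.813), array([0.058, 0.015]), np.int32(198), [array([ 462.2, -154.7]), array([19.5, 62.5]), np.float64(69.2)])
(array([ 0.4326, -0.3219]), np.float64(2.713), array([0.059, 0.017]), np.int32(225), [array([ 432.4, -321.5]), array([23.1, 63.2]), np.float64(58.3)])
[[-27.0, 418.0], [284.0, 449.0], [286.0, 506.0]]
[[121.0, 56.0], [34.0, 257.0], [-28.0, 153.0]]
```

View pics/c1.png

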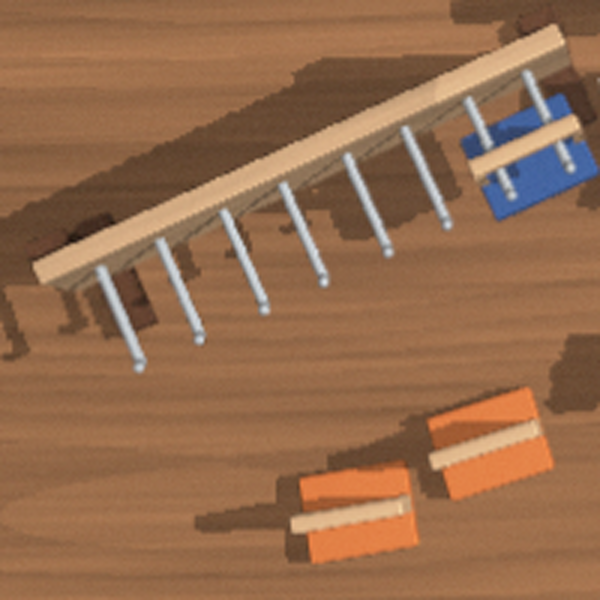

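```bash
cat > go.py <<'E'
import sys; from plant import r; import numpy as np
# usage: go.py x,y,z,yaw ...  -> tool-frame deltas from the present pose
def go(ts):
    o=r.get_obs(); p=o["eef_pos"]; e=o["ee_rot"]; c,s=np.cos(e[2]),np.sin(e[2])
    print("t",round(o["clock"],2),"tcp",p.round(4),"rpy",e.round(3),"q5-7",o["q"][4:].round(2),"w",round(o["width"],3))
    for t in ts:
        d=np.array(t[:3])-p
        print("dx %.4f dy %.4f dz %.4f spin %.4f"%(d[0]*c+d[1]*s,d[0]*s-d[1]*c,-d[2],-(t[3]-e[2])))
if __name__=="__main__": go([list(map(float,a.split(","))) for a in sys.argv[1:]])
E
python3 - <<'E'
from meas import *
im=cv2.imread("pics/top0.png")[:,:,::-1].copy()
hsv=cv2.cvtColor(im,cv2.COLOR_RGB2HSV); print(hsv[270,215],hsv[285,232],hsv[294,180],hsv[180,360])
hs=[]
m=cv2.inRange(hsv,(0,170,60),(4,255,255))|cv2.inRange(hsv,(172,170,60),(180,255,255))
for p,a in blobs(m[:,330:]>0,60):
    hs.append(onplane("top",(p.mean(0)+[330,0])[None],[.1595])[0,:2])
hs=np.array(hs); print(hs.round(4)); c=hs.mean(0); a,b,cc,d=hs
x=(a-cc+b-d);ang=np.arctan2(x[1],x[0]); y=(a-b+cc-d); print("centre",c.round(4),"ang",ang, np.arctan2(y[1],y[0])-np.pi/2)
R=np.array([[np.cos(ang),-np.sin(ang)],[np.sin(ang),np.cos(ang)]])
print("ideal",(c+np.array([[.085,.085],[.085,-.085],[-.085,.085],[-.085,-.085]])@R.T).round(4))
t=np.array([(139,367),(199,341),(264,310),(323,282),(389,253),(447,226),(512,198),(570,170)])/3+[60-.33,130-.33]
W=onplane("top",t,np.full(8,.147))[:,:2]
print(np.linalg.norm(np.diff(W,axis=0),axis=1).round(4))
u=np.array([-176,-150,-76,-50+0,0,0,0,0]); off=np.array([.324,.276,.224,.176,.124,.076,.024,-.024])
A=np.polyfit(off,W,1); print(A, np.abs(W-np.c_[off]*A[0]-A[1]).max(), np.linalg.norm(A[0]))
yv=A[0]/np.linalg.norm(A[0]); xv=np.array([yv[1],-yv[0]]); print("rack y",yv,"x",xv,"yaw of bar",np.arctan2(yv[1],yv[0]))
o=W.mean(0)-.150*yv
for i in range(4): print("place",i,(o+.1*i*yv+.032*xv).round(4))
E
```

```text
[ 11 178 192] [ 11 174 228] [ 11 178 226] [  2 186 189]
[[ 0.6306 -0.1868]
 [ 0.6004 -0.355 ]
 [ 0.4622 -0.1561]
 [ 0.4324 -0.3247]]
centre [ 0.5314 -0.2557] ang -0.17927539207045476 -0.1761278972145841
ideal [[ 0.6302 -0.1872]
 [ 0.5999 -0.3545]
 [ 0.4629 -0.1569]
 [ 0.4326 -0.3241]]
[0.0473 0.0523 0.0477 0.0528 0.047  0.0522 0.0476]
[[-0.3930667   0.91743523]
 [ 0.59702969  0.08217323]] 0.0008820459587499663 0.9980925945941335
rack y [-0.39381787  0.91918849] x [0.91918849 0.39381787] yaw of bar 1.9755777691216836
place 0 [0.6266 0.0945]
place 1 [0.5872 0.1864]
place 2 [0.5478 0.2784]
place 3 [0.5084 0.3703]
```

```bash
sed -i 's/H<=11)&(S>190)&(V>150)/H<=14)\&(S>165)\&(V>110)/; s/(H>=5)/(H>=8)/' meas.py; python3 go.py .38,.35,.24,2.813 .463,-.157,.22,2.813 .463,-.157,.162,2.813; python3 - <<'E'
from meas import *
im=cv2.imread("pics/top0.png")[:,:,::-1].copy()
for z in (.018,.009):
  for k in orange(im,z): print(z,k)
E
```

```text
t 0.1 tcp [0.1508 0.606  0.2386] rpy [-3.14   0.     2.898] q5-7 [ 0.16  0.9  -0.22] w 1.001
dx -0.2842 dy -0.1931 dz -0.0014 spin 0.0849
dx -0.4871 dy -0.6651 dz 0.0186 spin 0.0849
dx -0.4871 dy -0.6651 dz 0.0766 spin 0.0849
0.018 (np.int32(2315), array([200.8, 288.8]), [array([376.8, 190.7]), array([ 86.6, 214.1]), np.float64(23.4)])
0.009 (np.int32(2315), array([200.8, 288.8]), [array([376.5, 192. ]), array([ 87.2, 215.6]), np.float64(23.4)])
```

Emit:
drive_tool(plan=[{"grip": 0, "dx": -0.1, "dy": -0.07, "dz": 0, "spin": 0.085}, {"grip": 0, "dx": -0.2842, "dy": -0.1931, "dz": 0, "spin": 0.085}, {"grip": 0, "dx": -0.2842, "dy": -0.1931, "dz": 0, "spin": 0.085}, {"grip": 0, "dx": -0.2842, "dy": -0.1931, "dz": 0, "spin": 0.085}, {"grip": 0, "dx": -0.2842, "dy": -0.1931, "dz": 0, "spin": 0.085}, {"grip": 0, "dx": -0.2842, "dy": -0.1931, "dz": 0, "spin": 0.085}, {"grip": 0, "dx": -0.2842, "dy": -0.1931, "dz": 0, "spin": 0.085}, {"grip": 0, "dx": -0.2842, "dy": -0.1931, "dz": 0, "spin": 0.085}])

```text
clock: 0.9
eef_pos: [0.3853, 0.3432, 0.2388]
ee_rot: [-3.137, 0.004, 2.8]
wrist_force: [-1.0, -0.2, 0.4]
width: 0.997
```

```bash
python3 go.py .463,-.157,.22,2.813 .463,-.157,.162,2.813
```

```text
t 0.9 tcp [0.3853 0.3432 0.2388] rpy [-3.137  0.004  2.8  ] q5-7 [0.17 0.72 0.23] w 0.997
dx -0.2407 dy -0.4454 dz 0.0188 spin -0.0128
dx -0.2407 dy -0.4454 dz 0.0768 spin -0.0128
```

Emit:
drive_tool(plan=[{"grip": 0, "dx": -0.24, "dy": -0.445, "dz": 0.018, "spin": 0}, {"grip": 0, "dx": -0.24, "dy": -0.445, "dz": 0.018, "spin": 0}, {"grip": 0, "dx": -0.24, "dy": -0.445, "dz": 0.018, "spin": 0}, {"grip": 0, "dx": -0.24, "dy": -0.445, "dz": 0.018, "spin": 0}, {"grip": 0, "dx": -0.24, "dy": -0.445, "dz": 0.018, "spin": 0}, {"grip": 0, "dx": -0.24, "dy": -0.445, "dz": 0.018, "spin": 0}, {"grip": 0, "dx": -0.24, "dy": -0.445, "dz": 0.018, "spin": 0}, {"grip": 0, "dx": -0.24, "dy": -0.445, "dz": 0.018, "spin": 0}, {"grip": 0, "dx": -0.24, "dy": -0.445, "dz": 0.018, "spin": 0}, {"grip": 0, "dx": -0.24, "dy": -0.445, "dz": 0.018, "spin": 0}, {"grip": 0, "dx": -0.24, "dy": -0.445, "dz": 0.018, "spin": 0}, {"grip": 0, "dx": -0.24, "dy": -0.445, "dz": 0.018, "spin": 0}])

```text
clock: 2.1
eef_pos: [0.4633, -0.1496, 0.2208]
ee_rot: [-3.141, -0.0, 2.809]
wrist_force: [-0.3, 0.7, -0.2]
width: 1.001
```

```bash
python3 go.py .463,-.157,.22,2.813 .463,-.157,.162,2.813
```

```text
t 2.1 tcp [ 0.4633 -0.1496  0.2208] rpy [-3.141 -0.     2.809] q5-7 [0.25 0.64 1.2 ] w 1.001
dx -0.0021 dy -0.0071 dz 0.0008 spin -0.0044
dx -0.0021 dy -0.0071 dz 0.0588 spin -0.0044
```

Emit:
drive_tool(plan=[{"grip": 0, "dx": -0.002, "dy": -0.007, "dz": 0.03, "spin": 0}, {"grip": 0, "dx": -0.002, "dy": -0.007, "dz": 0.0585, "spin": 0}, {"grip": 0, "dx": -0.002, "dy": -0.007, "dz": 0.0585, "spin": 0}, {"grip": 255, "dx": -0.002, "dy": -0.007, "dz": 0.0585, "spin": 0}, {"grip": 255, "dx": -0.002, "dy": -0.007, "dz": 0.0585, "spin": 0}, {"grip": 255, "dx": -0.002, "dy": -0.007, "dz": 0.0585, "spin": 0}, {"grip": 255, "dx": -0.002, "dy": -0.007, "dz": 0.0585, "spin": 0}, {"grip": 255, "dx": -0.002, "dy": -0.007, "dz": 0.0585, "spin": 0}, {"grip": 255, "dx": -0.002, "dy": -0.007, "dz": 0.0585, "spin": 0}], squeeze=40)

```text
clock: 3.0
eef_pos: [0.4635, -0.1556, 0.1635]
ee_rot: [-3.142, 0.001, 2.813]
wrist_force: [-0.5, 0.0, 5.3]
width: 0.149
```

```bash
python3 go.py .463,-.157,.157,1.69
```

```text
t 3.0 tcp [ 0.4635 -0.1556  0.1635] rpy [-3.142e+00  1.000e-03  2.813e+00] q5-7 [0.3  0.48 1.16] w 0.149
dx -0.0000 dy -0.0015 dz 0.0065 spin 1.1225
```

Emit:
drive_tool(plan=[{"grip": 255, "dx": 0, "dy": -0.001, "dz": 0.001, "spin": 0.15}, {"grip": 255, "dx": 0, "dy": -0.001, "dz": 0.001, "spin": 0.3}, {"grip": 255, "dx": 0, "dy": -0.001, "dz": 0.002, "spin": 0.45}, {"grip": 255, "dx": 0, "dy": -0.001, "dz": 0.003, "spin": 0.6}, {"grip": 255, "dx": 0, "dy": -0.001, "dz": 0.003, "spin": 0.75}, {"grip": 255, "dx": 0, "dy": -0.001, "dz": 0.004, "spin": 0.9}, {"grip": 255, "dx": 0, "dy": -0.001, "dz": 0.004, "spin": 1.05}, {"grip": 255, "dx": 0, "dy": -0.001, "dz": 0.005, "spin": 1.15}, {"grip": 255, "dx": 0, "dy": -0.001, "dz": 0.005, "spin": 1.15}, {"grip": 255, "dx": 0, "dy": -0.001, "dz": 0.005, "spin": 1.15}])

```text
clock: 4.0
eef_pos: [0.4637, -0.1556, 0.1588]
ee_rot: [3.14, -0.001, 1.663]
wrist_force: [-1.2, 1.5, 10.2]
width: 0.152
```

```bash
python3 go.py .463,-.157,.210,1.66 .6,-.3545,.21,2.92
```

```text
t 4.0 tcp [ 0.4637 -0.1556  0.1588] rpy [ 3.140e+00 -1.000e-03  1.663e+00] q5-7 [-0.11  0.44  0.43] w 0.152
dx -0.0014 dy -0.0008 dz -0.0512 spin 0.0030
dx -0.2106 dy 0.1174 dz -0.0512 spin -1.2570
```

Emit:
drive_tool(plan=[{"grip": 0, "dx": 0, "dy": 0, "dz": 0, "spin": 0}, {"grip": 0, "dx": 0, "dy": 0, "dz": 0, "spin": 0}, {"grip": 0, "dx": 0, "dy": 0, "dz": 0, "spin": 0}, {"grip": 0, "dx": 0, "dy": 0, "dz": -0.03, "spin": 0}, {"grip": 0, "dx": 0, "dy": 0, "dz": -0.05, "spin": 0}, {"grip": 0, "dx": -0.03, "dy": 0.017, "dz": -0.051, "spin": -0.15}, {"grip": 0, "dx": -0.06, "dy": 0.034, "dz": -0.051, "spin": -0.3}, {"grip": 0, "dx": -0.1, "dy": 0.055, "dz": -0.051, "spin": -0.45}, {"grip": 0, "dx": -0.14, "dy": 0.075, "dz": -0.051, "spin": -0.6}, {"grip": 0, "dx": -0.18, "dy": 0.1, "dz": -0.051, "spin": -0.75}, {"grip": 0, "dx": -0.21, "dy": 0.117, "dz": -0.051, "spin": -0.9}, {"grip": 0, "dx": -0.21, "dy": 0.117, "dz": -0.051, "spin": -1.05}])

```text
clock: 5.2
eef_pos: [0.5992, -0.3607, 0.2076]
ee_rot: [-3.139, 0.003, 2.713]
wrist_force: [-0.1, 0.3, -0.2]
width: 0.999
```

```bash
python3 go.py .6,-.3545,.21,2.92 .6,-.3545,.162,2.92
```

```text
t 5.2 tcp [ 0.5992 -0.3607  0.2076] rpy [-3.139e+00  3.000e-03  2.713e+00] q5-7 [0.2  0.99 1.46] w 0.999
dx 0.0019 dy 0.0060 dz -0.0024 spin -0.2072
dx 0.0019 dy 0.0060 dz 0.0456 spin -0.2072
```

Emit:
drive_tool(plan=[{"grip": 0, "dx": 0, "dy": 0, "dz": 0, "spin": -0.15}, {"grip": 0, "dx": 0, "dy": 0, "dz": 0, "spin": -0.21}, {"grip": 0, "dx": 0, "dy": 0, "dz": 0, "spin": -0.21}, {"grip": 0, "dx": 0, "dy": 0, "dz": 0, "spin": -0.21}])

```text
clock: 5.6
eef_pos: [0.5983, -0.3547, 0.2083]
ee_rot: [3.141, -0.001, 2.921]
wrist_force: [-0.4, 0.5, -0.5]
width: 0.994
```

```bash
python3 go.py .6,-.3545,.162,2.93
```

```text
t 5.6 tcp [ 0.5983 -0.3547  0.2083] rpy [ 3.141e+00 -1.000e-03  2.921e+00] q5-7 [0.25 1.   1.62] w 0.994
dx -0.0016 dy 0.0006 dz 0.0463 spin -0.0090
```

Emit:
drive_tool(plan=[{"grip": 0, "dx": -0.001, "dy": 0, "dz": 0.025, "spin": 0}, {"grip": 0, "dx": -0.001, "dy": 0, "dz": 0.046, "spin": 0}, {"grip": 0, "dx": -0.001, "dy": 0, "dz": 0.046, "spin": 0}, {"grip": 255, "dx": -0.001, "dy": 0, "dz": 0.046, "spin": 0}, {"grip": 255, "dx": -0.001, "dy": 0, "dz": 0.046, "spin": 0}, {"grip": 255, "dx": -0.001, "dy": 0, "dz": 0.046, "spin": 0}, {"grip": 255, "dx": -0.001, "dy": 0, "dz": 0.046, "spin": 0}, {"grip": 255, "dx": -0.001, "dy": 0, "dz": 0.046, "spin": 0}, {"grip": 255, "dx": -0.001, "dy": 0, "dz": 0.046, "spin": 0.15}, {"grip": 255, "dx": -0.001, "dy": 0, "dz": 0.047, "spin": 0.3}, {"grip": 255, "dx": -0.001, "dy": 0, "dz": 0.047, "spin": 0.45}, {"grip": 255, "dx": -0.001, "dy": 0, "dz": 0.048, "spin": 0.6}])

```text
clock: 6.8
eef_pos: [0.6002, -0.3536, 0.1612]
ee_rot: [3.14, -0.001, 2.318]
wrist_force: [-1.2, 2.0, 3.5]
width: 0.154
```

Emit:
drive_tool(plan=[{"grip": 255, "dx": 0, "dy": 0, "dz": 0.001, "spin": 0.15}, {"grip": 255, "dx": 0, "dy": 0, "dz": 0.001, "spin": 0.3}, {"grip": 255, "dx": 0, "dy": 0, "dz": 0.002, "spin": 0.45}, {"grip": 255, "dx": 0, "dy": 0, "dz": 0.003, "spin": 0.6}, {"grip": 255, "dx": 0, "dy": 0, "dz": 0.003, "spin": 0.66}, {"grip": 255, "dx": 0, "dy": 0, "dz": 0.003, "spin": 0.66}, {"grip": 255, "dx": 0, "dy": 0, "dz": 0.003, "spin": 0.66}])

```text
clock: 7.5
eef_pos: [0.6004, -0.3533, 0.1586]
ee_rot: [3.14, -0.002, 1.665]
wrist_force: [0.1, 3.6, 5.0]
width: 0.155
```

```bash
python3 go.py .6,-.3545,.21,1.66 .630,-.187,.21,2.81
```

```text
t 7.5 tcp [ 0.6004 -0.3533  0.1586] rpy [ 3.140e+00 -2.000e-03  1.665e+00] q5-7 [-0.07  0.86  0.62] w 0.155
dx -0.0011 dy -0.0005 dz -0.0514 spin 0.0053
dx 0.1628 dy 0.0451 dz -0.0514 spin -1.1447
```

Emit:
drive_tool(plan=[{"grip": 0, "dx": 0, "dy": 0, "dz": 0, "spin": 0}, {"grip": 0, "dx": 0, "dy": 0, "dz": 0, "spin": 0}, {"grip": 0, "dx": 0, "dy": 0, "dz": 0, "spin": 0}, {"grip": 0, "dx": 0, "dy": 0, "dz": -0.03, "spin": 0}, {"grip": 0, "dx": 0, "dy": 0, "dz": -0.05, "spin": 0}, {"grip": 0, "dx": 0.03, "dy": 0.008, "dz": -0.051, "spin": -0.15}, {"grip": 0, "dx": 0.06, "dy": 0.016, "dz": -0.051, "spin": -0.3}, {"grip": 0, "dx": 0.09, "dy": 0.025, "dz": -0.051, "spin": -0.45}, {"grip": 0, "dx": 0.12, "dy": 0.034, "dz": -0.051, "spin": -0.6}, {"grip": 0, "dx": 0.15, "dy": 0.042, "dz": -0.051, "spin": -0.75}, {"grip": 0, "dx": 0.163, "dy": 0.045, "dz": -0.051, "spin": -0.9}, {"grip": 0, "dx": 0.163, "dy": 0.045, "dz": -0.051, "spin": -1.05}])

```text
clock: 8.7
eef_pos: [0.6302, -0.1846, 0.2087]
ee_rot: [3.139, -0.0, 2.724]
wrist_force: [0.2, -0.4, 0.6]
width: 0.998
```

Emit:
drive_tool(plan=[{"grip": 0, "dx": 0, "dy": 0, "dz": 0, "spin": -0.095}, {"grip": 0, "dx": 0, "dy": 0, "dz": 0, "spin": -0.095}, {"grip": 0, "dx": 0, "dy": 0, "dz": 0, "spin": -0.095}])

```text
clock: 9.0
eef_pos: [0.6293, -0.189, 0.2086]
ee_rot: [-3.141, -0.0, 2.805]
wrist_force: [-1.0, 0.4, 0.3]
width: 0.998
```

```bash
python3 go.py .630,-.187,.162,2.81
```

```text
t 9.0 tcp [ 0.6293 -0.189   0.2086] rpy [-3.141 -0.     2.805] q5-7 [0.2  0.9  1.29] w 0.998
dx -0.0000 dy 0.0021 dz 0.0466 spin -0.0050
```

Total spin to yaw 1.664 is 1.14.

Emit:
drive_tool(plan=[{"grip": 0, "dx": 0, "dy": 0.002, "dz": 0.025, "spin": 0}, {"grip": 0, "dx": 0, "dy": 0.002, "dz": 0.046, "spin": 0}, {"grip": 0, "dx": 0, "dy": 0.002, "dz": 0.046, "spin": 0}, {"grip": 255, "dx": 0, "dy": 0.002, "dz": 0.046, "spin": 0}, {"grip": 255, "dx": 0, "dy": 0.002, "dz": 0.046, "spin": 0}, {"grip": 255, "dx": 0, "dy": 0.002, "dz": 0.046, "spin": 0}, {"grip": 255, "dx": 0, "dy": 0.002, "dz": 0.046, "spin": 0}, {"grip": 255, "dx": 0, "dy": 0.002, "dz": 0.046, "spin": 0}, {"grip": 255, "dx": 0, "dy": 0.002, "dz": 0.046, "spin": 0.15}, {"grip": 255, "dx": 0, "dy": 0.002, "dz": 0.047, "spin": 0.3}, {"grip": 255, "dx": 0, "dy": 0.002, "dz": 0.047, "spin": 0.45}, {"grip": 255, "dx": 0, "dy": 0.002, "dz": 0.048, "spin": 0.6}])

```text
clock: 10.2
eef_pos: [0.6307, -0.1859, 0.1611]
ee_rot: [3.14, 0.0, 2.202]
wrist_force: [-0.9, 0.8, 1.9]
width: 0.153
```

Emit:
drive_tool(plan=[{"grip": 255, "dx": 0, "dy": 0, "dz": 0.001, "spin": 0.15}, {"grip": 255, "dx": 0, "dy": 0, "dz": 0.001, "spin": 0.3}, {"grip": 255, "dx": 0, "dy": 0, "dz": 0.002, "spin": 0.45}, {"grip": 255, "dx": 0, "dy": 0, "dz": 0.003, "spin": 0.54}, {"grip": 255, "dx": 0, "dy": 0, "dz": 0.003, "spin": 0.54}, {"grip": 255, "dx": 0, "dy": 0, "dz": 0.003, "spin": 0.54}])

```text
clock: 10.8
eef_pos: [0.6309, -0.1858, 0.1589]
ee_rot: [3.14, -0.001, 1.668]
wrist_force: [-1.0, 0.6, 4.9]
width: 0.154
```

```bash
python3 go.py .630,-.187,.21,1.66 .4328,-.324,.21,2.72
```

```text
t 10.8 tcp [ 0.6309 -0.1858  0.1589] rpy [ 3.140e+00 -1.000e-03  1.668e+00] q5-7 [-0.11  0.78  0.41] w 0.154
dx -0.0011 dy -0.0010 dz -0.0511 spin 0.0080
dx -0.1183 dy -0.2106 dz -0.0511 spin -1.0520
```

Emit:
drive_tool(plan=[{"grip": 0, "dx": 0, "dy": 0, "dz": 0, "spin": 0}, {"grip": 0, "dx": 0, "dy": 0, "dz": 0, "spin": 0}, {"grip": 0, "dx": 0, "dy": 0, "dz": 0, "spin": 0}, {"grip": 0, "dx": 0, "dy": 0, "dz": -0.03, "spin": 0}, {"grip": 0, "dx": 0, "dy": 0, "dz": -0.05, "spin": 0}, {"grip": 0, "dx": -0.02, "dy": -0.035, "dz": -0.051, "spin": -0.15}, {"grip": 0, "dx": -0.04, "dy": -0.07, "dz": -0.051, "spin": -0.3}, {"grip": 0, "dx": -0.06, "dy": -0.105, "dz": -0.051, "spin": -0.45}, {"grip": 0, "dx": -0.08, "dy": -0.14, "dz": -0.051, "spin": -0.6}, {"grip": 0, "dx": -0.1, "dy": -0.175, "dz": -0.051, "spin": -0.75}, {"grip": 0, "dx": -0.118, "dy": -0.21, "dz": -0.051, "spin": -0.9}, {"grip": 0, "dx": -0.118, "dy": -0.21, "dz": -0.051, "spin": -1.05}])

```text
clock: 12.0
eef_pos: [0.4256, -0.3292, 0.2084]
ee_rot: [-3.137, -0.005, 2.714]
wrist_force: [0.7, -0.4, 0.5]
width: 1.002
```

Emit:
drive_tool(plan=[{"grip": 0, "dx": 0, "dy": 0, "dz": 0, "spin": 0}, {"grip": 0, "dx": 0, "dy": 0, "dz": 0, "spin": 0}, {"grip": 0, "dx": 0, "dy": 0, "dz": 0, "spin": 0}])

```text
clock: 12.3
eef_pos: [0.4336, -0.3235, 0.2088]
ee_rot: [3.141, 0.001, 2.717]
wrist_force: [-0.1, -0.0, -0.2]
width: 1.003
```

```bash
python3 go.py .4328,-.324,.162,2.72
```

```text
t 12.3 tcp [ 0.4336 -0.3235  0.2088] rpy [3.141e+00 1.000e-03 2.717e+00] q5-7 [0.21 0.69 1.49] w 1.003
dx 0.0005 dy -0.0008 dz 0.0468 spin -0.0026
```

Spin total 1.05.

Emit:
drive_tool(plan=[{"grip": 0, "dx": 0, "dy": -0.001, "dz": 0.025, "spin": 0}, {"grip": 0, "dx": 0, "dy": -0.001, "dz": 0.047, "spin": 0}, {"grip": 0, "dx": 0, "dy": -0.001, "dz": 0.047, "spin": 0}, {"grip": 255, "dx": 0, "dy": -0.001, "dz": 0.047, "spin": 0}, {"grip": 255, "dx": 0, "dy": -0.001, "dz": 0.047, "spin": 0}, {"grip": 255, "dx": 0, "dy": -0.001, "dz": 0.047, "spin": 0}, {"grip": 255, "dx": 0, "dy": -0.001, "dz": 0.047, "spin": 0}, {"grip": 255, "dx": 0, "dy": -0.001, "dz": 0.047, "spin": 0}, {"grip": 255, "dx": 0, "dy": -0.001, "dz": 0.047, "spin": 0.15}, {"grip": 255, "dx": 0, "dy": -0.001, "dz": 0.048, "spin": 0.3}, {"grip": 255, "dx": 0, "dy": -0.001, "dz": 0.048, "spin": 0.45}, {"grip": 255, "dx": 0, "dy": -0.001, "dz": 0.049, "spin": 0.6}])

```text
clock: 13.5
eef_pos: [0.433, -0.3238, 0.1602]
ee_rot: [3.14, -0.001, 2.113]
wrist_force: [0.5, 4.9, 5.2]
width: 0.152
```

Emit:
drive_tool(plan=[{"grip": 255, "dx": 0, "dy": 0, "dz": 0.001, "spin": 0.15}, {"grip": 255, "dx": 0, "dy": 0, "dz": 0.001, "spin": 0.3}, {"grip": 255, "dx": 0, "dy": 0, "dz": 0.002, "spin": 0.45}, {"grip": 255, "dx": 0, "dy": 0, "dz": 0.002, "spin": 0.45}, {"grip": 255, "dx": 0, "dy": 0, "dz": 0.002, "spin": 0.45}, {"grip": 255, "dx": 0, "dy": 0, "dz": 0.002, "spin": 0.45}])

```text
clock: 14.1
eef_pos: [0.4329, -0.3236, 0.1584]
ee_rot: [3.14, -0.002, 1.669]
wrist_force: [0.8, 2.9, 4.4]
width: 0.153
```

```bash
python3 go.py .4628,-.157,.21,1.66 .4628,-.157,.157,1.66
python3 - <<'E'
from meas import *
for k in knobs(snap("top","top1")): print(k[:4])
E
```

```text
t 14.1 tcp [ 0.4329 -0.3236  0.1584] rpy [ 3.140e+00 -2.000e-03  1.669e+00] q5-7 [-0.11  0.54  0.77] w 0.153
dx 0.1629 dy 0.0460 dz -0.0516 spin 0.0089
dx 0.1629 dy 0.0460 dz 0.0014 spin 0.0089
(array([ 0.6278, -0.1837]), np.float64(1.65), array([0.061, 0.015]), np.int32(200))
(array([ 0.5977, -0.3509]), np.float64(1.672), array([0.062, 0.016]), np.int32(216))
(array([ 0.4631, -0.1544]), np.float64(1.678), array([0.06 , 0.014]), np.int32(169))
(array([ 0.4304, -0.3029]), np.float64(1.631), array([0.028, 0.013]), np.int32(81))
```

Emit:
drive_tool(plan=[{"grip": 0, "dx": 0, "dy": 0, "dz": 0, "spin": 0}, {"grip": 0, "dx": 0, "dy": 0, "dz": 0, "spin": 0}, {"grip": 0, "dx": 0, "dy": 0, "dz": 0, "spin": 0}, {"grip": 0, "dx": 0, "dy": 0, "dz": -0.03, "spin": 0}, {"grip": 0, "dx": 0, "dy": 0, "dz": -0.05, "spin": 0}, {"grip": 0, "dx": 0.04, "dy": 0.012, "dz": -0.05, "spin": 0}, {"grip": 0, "dx": 0.08, "dy": 0.023, "dz": -0.05, "spin": 0}, {"grip": 0, "dx": 0.12, "dy": 0.034, "dz": -0.05, "spin": 0}, {"grip": 0, "dx": 0.163, "dy": 0.046, "dz": -0.05, "spin": 0}, {"grip": 0, "dx": 0.163, "dy": 0.046, "dz": -0.05, "spin": 0}, {"grip": 0, "dx": 0.163, "dy": 0.046, "dz": -0.05, "spin": 0}])

```text
clock: 15.25
eef_pos: [0.4624, -0.1576, 0.2078]
ee_rot: [3.142, 0.0, 1.671]
wrist_force: [-0.8, -0.6, -0.1]
width: 0.997
```

```bash
python3 go.py .4628,-.157,.157,1.66
```

```text
t 15.25 tcp [ 0.4624 -0.1576  0.2078] rpy [3.142 0.    1.671] q5-7 [-0.14  0.57  0.48] w 0.997
dx 0.0006 dy 0.0005 dz 0.0508 spin 0.0107
```

Emit:
drive_tool(plan=[{"grip": 0, "dx": 0, "dy": 0, "dz": 0.03, "spin": 0}, {"grip": 0, "dx": 0, "dy": 0, "dz": 0.051, "spin": 0}, {"grip": 0, "dx": 0, "dy": 0, "dz": 0.051, "spin": 0}, {"grip": 255, "dx": 0, "dy": 0, "dz": 0.051, "spin": 0}, {"grip": 255, "dx": 0, "dy": 0, "dz": 0.051, "spin": 0}, {"grip": 255, "dx": 0, "dy": 0, "dz": 0.051, "spin": 0}, {"grip": 255, "dx": 0, "dy": 0, "dz": 0.051, "spin": 0}, {"grip": 255, "dx": 0, "dy": 0, "dz": 0.051, "spin": 0}, {"grip": 255, "dx": 0, "dy": 0, "dz": 0.051, "spin": 0.15}, {"grip": 255, "dx": 0, "dy": 0, "dz": 0.052, "spin": 0.3}, {"grip": 255, "dx": 0, "dy": 0, "dz": 0.052, "spin": 0.45}, {"grip": 255, "dx": 0, "dy": 0, "dz": 0.053, "spin": 0.6}])

```text
clock: 16.45
eef_pos: [0.4622, -0.1581, 0.1551]
ee_rot: [-3.142, -0.001, 1.063]
wrist_force: [-1.7, 2.1, 7.0]
width: 0.155
```

Emit:
drive_tool(plan=[{"grip": 255, "dx": 0, "dy": 0, "dz": 0.001, "spin": 0.15}, {"grip": 255, "dx": 0, "dy": 0, "dz": 0.001, "spin": 0.3}, {"grip": 255, "dx": 0, "dy": 0, "dz": 0.002, "spin": 0.45}, {"grip": 255, "dx": 0, "dy": 0, "dz": 0.003, "spin": 0.6}, {"grip": 255, "dx": 0, "dy": 0, "dz": 0.003, "spin": 0.7}, {"grip": 255, "dx": 0, "dy": 0, "dz": 0.003, "spin": 0.77}, {"grip": 255, "dx": 0, "dy": 0, "dz": 0.003, "spin": 0.77}, {"grip": 255, "dx": 0, "dy": 0, "dz": 0.003, "spin": 0.77}])

```text
clock: 17.25
eef_pos: [0.4614, -0.1567, 0.1523]
ee_rot: [-3.138, 0.001, 0.303]
wrist_force: [-2.7, 2.3, 7.7]
width: 0.154
```

```bash
python3 go.py .4628,-.157,.21,.36 .6,-.3545,.21,1.66; python3 -c "
from h import *; print(r.get_obs()['wrist_torque'],r.get_obs()['joint_efforts'][6])"
```

```text
t 17.25 tcp [ 0.4614 -0.1567  0.1523] rpy [-3.138e+00  1.000e-03  3.030e-01] q5-7 [-0.66  0.5  -0.35] w 0.154
dx 0.0013 dy 0.0007 dz -0.0577 spin -0.0566
dx 0.0732 dy 0.2302 dz -0.0577 spin -1.3566
[0.64516162 0.58931423 0.97726228] -0.9926098957657814
```

Emit:
drive_tool(plan=[{"grip": 0, "dx": 0, "dy": 0, "dz": 0, "spin": -0.06}, {"grip": 0, "dx": 0, "dy": 0, "dz": 0, "spin": -0.06}, {"grip": 0, "dx": 0, "dy": 0, "dz": 0, "spin": -0.06}, {"grip": 0, "dx": 0, "dy": 0, "dz": -0.03, "spin": -0.06}, {"grip": 0, "dx": 0, "dy": 0, "dz": -0.058, "spin": -0.06}, {"grip": 0, "dx": 0.012, "dy": 0.04, "dz": -0.058, "spin": -0.2}, {"grip": 0, "dx": 0.024, "dy": 0.08, "dz": -0.058, "spin": -0.35}, {"grip": 0, "dx": 0.036, "dy": 0.12, "dz": -0.058, "spin": -0.5}, {"grip": 0, "dx": 0.048, "dy": 0.16, "dz": -0.058, "spin": -0.65}, {"grip": 0, "dx": 0.06, "dy": 0.2, "dz": -0.058, "spin": -0.8}, {"grip": 0, "dx": 0.073, "dy": 0.23, "dz": -0.058, "spin": -0.95}, {"grip": 0, "dx": 0.073, "dy": 0.23, "dz": -0.058, "spin": -1.1}])

```text
clock: 18.45
eef_pos: [0.6004, -0.3619, 0.2091]
ee_rot: [3.139, 0.004, 1.399]
wrist_force: [-1.1, 0.9, 0.2]
width: 0.998
```

Emit:
drive_tool(plan=[{"grip": 0, "dx": 0, "dy": 0, "dz": 0, "spin": -0.15}, {"grip": 0, "dx": 0, "dy": 0, "dz": 0, "spin": -0.255}, {"grip": 0, "dx": 0, "dy": 0, "dz": 0, "spin": -0.255}, {"grip": 0, "dx": 0, "dy": 0, "dz": 0, "spin": -0.255}])

```text
clock: 18.85
eef_pos: [0.5991, -0.357, 0.2095]
ee_rot: [-3.141, -0.001, 1.65]
wrist_force: [0.2, -0.3, 0.1]
width: 1.001
```

```bash
python3 go.py .6,-.3545,.157,1.66
```

```text
t 18.85 tcp [ 0.5991 -0.357   0.2095] rpy [-3.141e+00 -1.000e-03  1.650e+00] q5-7 [-0.17  0.97  0.68] w 1.001
dx 0.0024 dy 0.0011 dz 0.0525 spin -0.0105
```

Emit:
drive_tool(plan=[{"grip": 0, "dx": 0.002, "dy": 0.001, "dz": 0.03, "spin": 0}, {"grip": 0, "dx": 0.002, "dy": 0.001, "dz": 0.052, "spin": 0}, {"grip": 0, "dx": 0.002, "dy": 0.001, "dz": 0.052, "spin": 0}, {"grip": 255, "dx": 0.002, "dy": 0.001, "dz": 0.052, "spin": 0}, {"grip": 255, "dx": 0.002, "dy": 0.001, "dz": 0.052, "spin": 0}, {"grip": 255, "dx": 0.002, "dy": 0.001, "dz": 0.052, "spin": 0}, {"grip": 255, "dx": 0.002, "dy": 0.001, "dz": 0.052, "spin": 0}, {"grip": 255, "dx": 0.002, "dy": 0.001, "dz": 0.052, "spin": 0}, {"grip": 255, "dx": 0.002, "dy": 0.001, "dz": 0.052, "spin": 0.15}, {"grip": 255, "dx": 0.002, "dy": 0.001, "dz": 0.053, "spin": 0.3}, {"grip": 255, "dx": 0.002, "dy": 0.001, "dz": 0.053, "spin": 0.45}, {"grip": 255, "dx": 0.002, "dy": 0.001, "dz": 0.054, "spin": 0.6}])

```text
clock: 20.05
eef_pos: [0.5999, -0.355, 0.1562]
ee_rot: [-3.141, -0.0, 1.047]
wrist_force: [-1.7, 0.9, 3.3]
width: 0.15
```

Emit:
drive_tool(plan=[{"grip": 255, "dx": 0, "dy": 0, "dz": 0.001, "spin": 0.15}, {"grip": 255, "dx": 0, "dy": 0, "dz": 0.001, "spin": 0.3}, {"grip": 255, "dx": 0, "dy": 0, "dz": 0.002, "spin": 0.45}, {"grip": 255, "dx": 0, "dy": 0, "dz": 0.003, "spin": 0.6}, {"grip": 255, "dx": 0, "dy": 0, "dz": 0.003, "spin": 0.7}, {"grip": 255, "dx": 0, "dy": 0, "dz": 0.003, "spin": 0.75}, {"grip": 255, "dx": 0, "dy": 0, "dz": 0.003, "spin": 0.75}, {"grip": 255, "dx": 0, "dy": 0, "dz": 0.003, "spin": 0.75}])

```text
clock: 20.85
eef_pos: [0.5993, -0.3542, 0.1536]
ee_rot: [-3.14, 0.002, 0.306]
wrist_force: [-4.8, 2.2, 5.8]
width: 0.152
```

```bash
python3 go.py .6,-.3545,.21,.36 .630,-.187,.21,1.66; python3 -c "
from h import *; print(r.get_obs()['wrist_torque'])"
```

```text
t 20.85 tcp [ 0.5993 -0.3542  0.1536] rpy [-3.14e+00  2.00e-03  3.06e-01] q5-7 [-0.55  0.93 -0.36] w 0.152
dx 0.0005 dy 0.0005 dz -0.0564 spin -0.0539
dx 0.0796 dy -0.1502 dz -0.0564 spin -1.3539
[0.5157908  0.74946807 0.90532886]
```

Emit:
drive_tool(plan=[{"grip": 0, "dx": 0, "dy": 0, "dz": 0, "spin": -0.05}, {"grip": 0, "dx": 0, "dy": 0, "dz": 0, "spin": -0.05}, {"grip": 0, "dx": 0, "dy": 0, "dz": 0, "spin": -0.05}, {"grip": 0, "dx": 0, "dy": 0, "dz": -0.03, "spin": -0.05}, {"grip": 0, "dx": 0, "dy": 0, "dz": -0.057, "spin": -0.05}, {"grip": 0, "dx": 0.015, "dy": -0.028, "dz": -0.057, "spin": -0.2}, {"grip": 0, "dx": 0.03, "dy": -0.057, "dz": -0.057, "spin": -0.35}, {"grip": 0, "dx": 0.045, "dy": -0.085, "dz": -0.057, "spin": -0.5}, {"grip": 0, "dx": 0.06, "dy": -0.113, "dz": -0.057, "spin": -0.65}, {"grip": 0, "dx": 0.08, "dy": -0.15, "dz": -0.057, "spin": -0.8}, {"grip": 0, "dx": 0.08, "dy": -0.15, "dz": -0.057, "spin": -0.95}, {"grip": 0, "dx": 0.08, "dy": -0.15, "dz": -0.057, "spin": -1.1}])

```text
clock: 22.05
eef_pos: [0.6325, -0.1853, 0.2097]
ee_rot: [3.142, -0.001, 1.412]
wrist_force: [-0.3, -0.9, -0.3]
width: 0.999
```

Emit:
drive_tool(plan=[{"grip": 0, "dx": 0, "dy": 0, "dz": 0, "spin": -0.15}, {"grip": 0, "dx": 0, "dy": 0, "dz": 0, "spin": -0.25}, {"grip": 0, "dx": 0, "dy": 0, "dz": 0, "spin": -0.25}, {"grip": 0, "dx": 0, "dy": 0, "dz": 0, "spin": -0.25}])

```text
clock: 22.45
eef_pos: [0.6318, -0.1881, 0.2098]
ee_rot: [3.142, -0.0, 1.65]
wrist_force: [0.0, -0.6, 0.3]
width: 1.0
```

```bash
python3 go.py .630,-.187,.157,1.66
```

```text
t 22.45 tcp [ 0.6318 -0.1881  0.2098] rpy [ 3.142 -0.     1.65 ] q5-7 [-0.2   0.89  0.47] w 1.0
dx 0.0012 dy -0.0017 dz 0.0528 spin -0.0104
```

Emit:
drive_tool(plan=[{"grip": 0, "dx": 0.001, "dy": -0.001, "dz": 0.03, "spin": 0}, {"grip": 0, "dx": 0.001, "dy": -0.001, "dz": 0.052, "spin": 0}, {"grip": 0, "dx": 0.001, "dy": -0.001, "dz": 0.052, "spin": 0}, {"grip": 255, "dx": 0.001, "dy": -0.001, "dz": 0.052, "spin": 0}, {"grip": 255, "dx": 0.001, "dy": -0.001, "dz": 0.052, "spin": 0}, {"grip": 255, "dx": 0.001, "dy": -0.001, "dz": 0.052, "spin": 0}, {"grip": 255, "dx": 0.001, "dy": -0.001, "dz": 0.052, "spin": 0}, {"grip": 255, "dx": 0.001, "dy": -0.001, "dz": 0.052, "spin": 0}, {"grip": 255, "dx": 0.001, "dy": -0.001, "dz": 0.052, "spin": 0.15}, {"grip": 255, "dx": 0.001, "dy": -0.001, "dz": 0.053, "spin": 0.3}, {"grip": 255, "dx": 0.001, "dy": -0.001, "dz": 0.053, "spin": 0.45}, {"grip": 255, "dx": 0.001, "dy": -0.001, "dz": 0.054, "spin": 0.6}])

```text
clock: 23.65
eef_pos: [0.6307, -0.187, 0.1561]
ee_rot: [3.142, -0.0, 1.047]
wrist_force: [-1.9, 1.5, 2.8]
width: 0.154
```

Emit:
drive_tool(plan=[{"grip": 255, "dx": 0, "dy": 0, "dz": 0.001, "spin": 0.15}, {"grip": 255, "dx": 0, "dy": 0, "dz": 0.001, "spin": 0.3}, {"grip": 255, "dx": 0, "dy": 0, "dz": 0.002, "spin": 0.45}, {"grip": 255, "dx": 0, "dy": 0, "dz": 0.003, "spin": 0.6}, {"grip": 255, "dx": 0, "dy": 0, "dz": 0.003, "spin": 0.7}, {"grip": 255, "dx": 0, "dy": 0, "dz": 0.003, "spin": 0.75}, {"grip": 255, "dx": 0, "dy": 0, "dz": 0.003, "spin": 0.75}, {"grip": 255, "dx": 0, "dy": 0, "dz": 0.003, "spin": 0.75}])

```text
clock: 24.45
eef_pos: [0.6305, -0.1864, 0.1535]
ee_rot: [-3.141, 0.001, 0.306]
wrist_force: [-2.1, 1.0, 6.0]
width: 0.15
```

```bash
python3 go.py .630,-.187,.21,.36 .4328,-.324,.21,1.66; python3 -c "
from h import *; print(r.get_obs()['wrist_torque'])"
```

```text
t 24.45 tcp [ 0.6305 -0.1864  0.1535] rpy [-3.141e+00  1.000e-03  3.060e-01] q5-7 [-0.6   0.86 -0.53] w 0.15
dx -0.0006 dy 0.0004 dz -0.0565 spin -0.0539
dx -0.2299 dy 0.0716 dz -0.0565 spin -1.3539
[0.19755369 0.65163788 0.9121224 ]
```

Emit:
drive_tool(plan=[{"grip": 0, "dx": 0, "dy": 0, "dz": 0, "spin": -0.05}, {"grip": 0, "dx": 0, "dy": 0, "dz": 0, "spin": -0.05}, {"grip": 0, "dx": 0, "dy": 0, "dz": 0, "spin": -0.05}, {"grip": 0, "dx": 0, "dy": 0, "dz": -0.03, "spin": -0.05}, {"grip": 0, "dx": 0, "dy": 0, "dz": -0.057, "spin": -0.05}, {"grip": 0, "dx": -0.04, "dy": 0.012, "dz": -0.057, "spin": -0.2}, {"grip": 0, "dx": -0.08, "dy": 0.024, "dz": -0.057, "spin": -0.35}, {"grip": 0, "dx": -0.12, "dy": 0.036, "dz": -0.057, "spin": -0.5}, {"grip": 0, "dx": -0.16, "dy": 0.048, "dz": -0.057, "spin": -0.65}, {"grip": 0, "dx": -0.2, "dy": 0.06, "dz": -0.057, "spin": -0.8}, {"grip": 0, "dx": -0.23, "dy": 0.072, "dz": -0.057, "spin": -0.95}, {"grip": 0, "dx": -0.23, "dy": 0.072, "dz": -0.057, "spin": -1.1}])

```text
clock: 25.65
eef_pos: [0.4273, -0.3289, 0.2103]
ee_rot: [-3.139, 0.003, 1.398]
wrist_force: [0.6, 0.2, -0.4]
width: 1.001
```

Emit:
drive_tool(plan=[{"grip": 0, "dx": 0, "dy": 0, "dz": 0, "spin": -0.15}, {"grip": 0, "dx": 0, "dy": 0, "dz": 0, "spin": -0.25}, {"grip": 0, "dx": 0, "dy": 0, "dz": 0, "spin": -0.25}, {"grip": 0, "dx": 0, "dy": 0, "dz": 0, "spin": -0.25}])

```text
clock: 26.05
eef_pos: [0.4326, -0.3245, 0.2098]
ee_rot: [3.141, -0.0, 1.649]
wrist_force: [-0.5, -0.6, 0.8]
width: 1.001
```

```bash
python3 go.py .4328,-.324,.157,1.66
```

```text
t 26.05 tcp [ 0.4326 -0.3245  0.2098] rpy [ 3.141 -0.     1.649] q5-7 [-0.17  0.67  0.8 ] w 1.001
dx 0.0005 dy 0.0002 dz 0.0528 spin -0.0105
```

Emit:
drive_tool(plan=[{"grip": 0, "dx": 0, "dy": 0, "dz": 0.03, "spin": 0}, {"grip": 0, "dx": 0, "dy": 0, "dz": 0.052, "spin": 0}, {"grip": 0, "dx": 0, "dy": 0, "dz": 0.052, "spin": 0}, {"grip": 255, "dx": 0, "dy": 0, "dz": 0.052, "spin": 0}, {"grip": 255, "dx": 0, "dy": 0, "dz": 0.052, "spin": 0}, {"grip": 255, "dx": 0, "dy": 0, "dz": 0.052, "spin": 0}, {"grip": 255, "dx": 0, "dy": 0, "dz": 0.052, "spin": 0}, {"grip": 255, "dx": 0, "dy": 0, "dz": 0.052, "spin": 0}, {"grip": 255, "dx": 0, "dy": 0, "dz": 0.052, "spin": 0.15}, {"grip": 255, "dx": 0, "dy": 0, "dz": 0.053, "spin": 0.3}, {"grip": 255, "dx": 0, "dy": 0, "dz": 0.053, "spin": 0.45}, {"grip": 255, "dx": 0, "dy": 0, "dz": 0.054, "spin": 0.6}])

```text
clock: 27.25
eef_pos: [0.4328, -0.3243, 0.156]
ee_rot: [3.141, -0.0, 1.047]
wrist_force: [-0.9, 0.6, 3.2]
width: 0.152
```

Emit:
drive_tool(plan=[{"grip": 255, "dx": 0, "dy": 0, "dz": 0.001, "spin": 0.15}, {"grip": 255, "dx": 0, "dy": 0, "dz": 0.001, "spin": 0.3}, {"grip": 255, "dx": 0, "dy": 0, "dz": 0.002, "spin": 0.45}, {"grip": 255, "dx": 0, "dy": 0, "dz": 0.003, "spin": 0.6}, {"grip": 255, "dx": 0, "dy": 0, "dz": 0.003, "spin": 0.7}, {"grip": 255, "dx": 0, "dy": 0, "dz": 0.003, "spin": 0.75}, {"grip": 255, "dx": 0, "dy": 0, "dz": 0.003, "spin": 0.75}, {"grip": 255, "dx": 0, "dy": 0, "dz": 0.003, "spin": 0.75}])

```text
clock: 28.05
eef_pos: [0.4323, -0.3237, 0.1535]
ee_rot: [-3.14, 0.0, 0.307]
wrist_force: [-2.0, 2.5, 8.1]
width: 0.153
```

Emit:
drive_tool(plan=[{"grip": 0, "dx": 0, "dy": 0, "dz": 0, "spin": -0.05}, {"grip": 0, "dx": 0, "dy": 0, "dz": 0, "spin": -0.05}, {"grip": 0, "dx": 0, "dy": 0, "dz": 0, "spin": -0.05}, {"grip": 0, "dx": 0, "dy": 0, "dz": -0.03, "spin": -0.05}, {"grip": 0, "dx": 0, "dy": 0, "dz": -0.06, "spin": -0.05}, {"grip": 0, "dx": 0, "dy": 0, "dz": -0.09, "spin": -0.2}, {"grip": 0, "dx": 0, "dy": 0, "dz": -0.09, "spin": -0.35}, {"grip": 0, "dx": 0, "dy": 0, "dz": -0.09, "spin": -0.5}, {"grip": 0, "dx": 0, "dy": 0, "dz": -0.09, "spin": -0.65}, {"grip": 0, "dx": 0, "dy": 0, "dz": -0.09, "spin": -0.8}, {"grip": 0, "dx": 0, "dy": 0, "dz": -0.09, "spin": -0.8}])

```text
clock: 29.15
eef_pos: [0.4326, -0.3244, 0.2429]
ee_rot: [3.141, -0.001, 1.102]
wrist_force: [0.1, -0.3, 0.3]
width: 0.999
```

```bash
sed -i 's/np.ones((13,13))/np.ones((7,7))/' meas.py; python3 - <<'E'
from meas import *
im=snap("top","top2"); snap("side","side2")
for k in knobs(im): print(k[:4], "value",(-.178-k[1]+np.pi)%np.pi)
for z in(.018,.009):
  for k in orange(im,z): print(k)
E
python3 go.py
```

```text
(array([ 0.6272, -0.1842]), np.float64(-2.628), array([0.059, 0.016]), np.int32(194)) value 2.45
(array([ 0.5966, -0.3484]), np.float64(-2.649), array([0.06 , 0.019]), np.int32(237)) value 2.471
(array([ 0.4608, -0.1542]), np.float64(-2.601), array([0.061, 0.014]), np.int32(171)) value 2.423
(array([ 0.4315, -0.3186]), np.float64(-2.726), array([0.056, 0.018]), np.int32(220)) value 2.548
(np.int32(990), array([222.6, 277.6]), [array([404.6, 136.8]), array([69.5, 87.9]), np.float64(16.5)])
(np.int32(879), array([178.9, 300.1]), [array([353.6, 243.3]), array([69.7, 88.6]), np.float64(8.4)])
(np.int32(990), array([222.6, 277.6]), [array([404.4, 137.7]), array([70. , 88.5]), np.float64(16.5)])
(np.int32(879), array([178.9, 300.1]), [array([353.1, 245. ]), array([70.2, 89.2]), np.float64(8.4)])
t 29.25 tcp [ 0.4326 -0.3243  0.2427] rpy [-3.141 -0.     1.099] q5-7 [-0.33  0.77  0.42] w 0.998
```

View pics/top2.png

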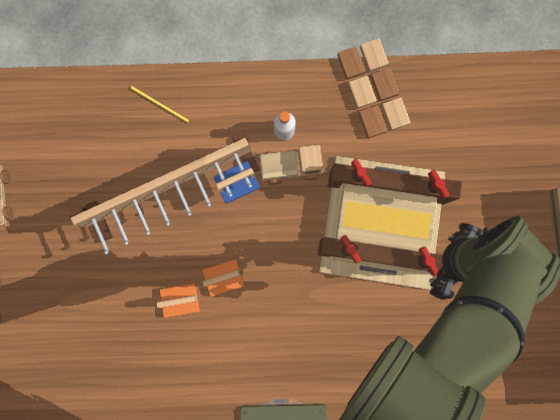

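View pics/side2.png

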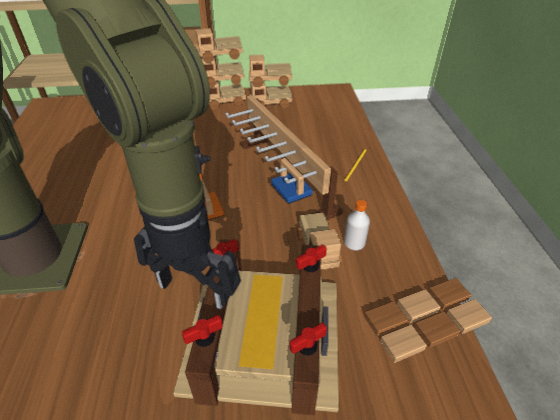

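The top view shows all four bars turned to the tight position, at (361,172), (439,184), (351,249) and (429,260). The sanders are unmoved at (222,278) and (179,300), and the side view shows the board level.

```bash
python3 go.py .4046,.1368,.20,1.859
```

```text
t 29.25 tcp [ 0.4326 -0.3243  0.2427] rpy [-3.141 -0.     1.099] q5-7 [-0.33  0.77  0.42] w 0.998
dx 0.3979 dy -0.2347 dz 0.0427 spin -0.7605
```

Emit:
drive_tool(plan=[{"grip": 0, "dx": 0.04, "dy": -0.023, "dz": 0, "spin": -0.1}, {"grip": 0, "dx": 0.08, "dy": -0.047, "dz": 0, "spin": -0.2}, {"grip": 0, "dx": 0.12, "dy": -0.07, "dz": 0, "spin": -0.3}, {"grip": 0, "dx": 0.16, "dy": -0.094, "dz": 0, "spin": -0.4}, {"grip": 0, "dx": 0.2, "dy": -0.117, "dz": 0, "spin": -0.5}, {"grip": 0, "dx": 0.24, "dy": -0.141, "dz": 0, "spin": -0.6}, {"grip": 0, "dx": 0.28, "dy": -0.164, "dz": 0, "spin": -0.7}, {"grip": 0, "dx": 0.32, "dy": -0.188, "dz": 0.02, "spin": -0.76}, {"grip": 0, "dx": 0.36, "dy": -0.212, "dz": 0.042, "spin": -0.76}, {"grip": 0, "dx": 0.398, "dy": -0.235, "dz": 0.042, "spin": -0.76}, {"grip": 0, "dx": 0.398, "dy": -0.235, "dz": 0.042, "spin": -0.76}, {"grip": 0, "dx": 0.398, "dy": -0.235, "dz": 0.042, "spin": -0.76}])

```text
clock: 30.45
eef_pos: [0.4023, 0.138, 0.2006]
ee_rot: [-3.141, 0.0, 1.864]
wrist_force: [0.3, -1.1, 0.4]
width: 0.999
```

```bash
python3 go.py .4046,.1368,.053,1.859
```

```text
t 30.45 tcp [0.4023 0.138  0.2006] rpy [-3.141  0.     1.864] q5-7 [-0.26  0.44  0.13] w 0.999
dx -0.0018 dy 0.0018 dz 0.1476 spin 0.0048
```

Emit:
drive_tool(plan=[{"grip": 0, "dx": -0.002, "dy": 0.002, "dz": 0.04, "spin": 0.005}, {"grip": 0, "dx": -0.002, "dy": 0.002, "dz": 0.08, "spin": 0.005}, {"grip": 0, "dx": -0.002, "dy": 0.002, "dz": 0.115, "spin": 0.005}, {"grip": 0, "dx": -0.002, "dy": 0.002, "dz": 0.147, "spin": 0.005}, {"grip": 0, "dx": -0.002, "dy": 0.002, "dz": 0.147, "spin": 0.005}, {"grip": 255, "dx": -0.002, "dy": 0.002, "dz": 0.147, "spin": 0.005}, {"grip": 255, "dx": -0.002, "dy": 0.002, "dz": 0.147, "spin": 0.005}, {"grip": 255, "dx": -0.002, "dy": 0.002, "dz": 0.147, "spin": 0.005}, {"grip": 255, "dx": -0.002, "dy": 0.002, "dz": 0.147, "spin": 0.005}, {"grip": 255, "dx": -0.002, "dy": 0.002, "dz": 0.147, "spin": 0.005}, {"grip": 255, "dx": -0.002, "dy": 0.002, "dz": 0.147, "spin": 0.005}])

```text
clock: 31.55
eef_pos: [0.4066, 0.1353, 0.055]
ee_rot: [-3.141, 0.001, 1.855]
wrist_force: [1.1, -0.7, 1.9]
width: 0.152
```

```bash
python3 - <<'E'
from meas import *; from go import go
xv=np.array([.9192,.3938]); p1=np.array([.5872,.1864])
o=r.get_obs()
a=p1-.11*xv
go([[*a,.166-.009,1.976]])
im=snap("side","side3"); cv2.imwrite("pics/side3c.png",cv2.resize(im[60:300,100:400],None,fx=2,fy=2)[:,:,::-1])
E
```

```text
t 31.55 tcp [0.4066 0.1353 0.055 ] rpy [-3.141e+00  1.000e-03  1.855e+00] q5-7 [-1.    0.04  0.86] w 0.152
dx -0.0148 dy 0.0785 dz -0.1020 spin -0.1207
```

View pics/side3c.png

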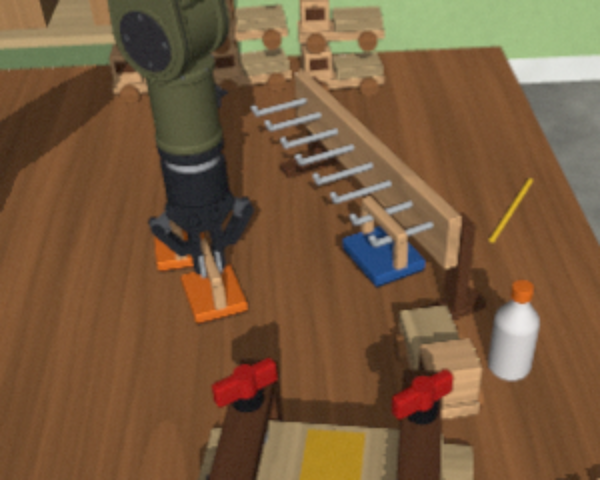

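The side view shows the gripper on the nearer orange sander's bar, about (210,270) in the crop, with the other sander just behind it.

Emit:
drive_tool(plan=[{"grip": 255, "dx": 0, "dy": 0, "dz": -0.015, "spin": 0}, {"grip": 255, "dx": 0, "dy": 0, "dz": -0.04, "spin": 0}, {"grip": 255, "dx": 0, "dy": 0, "dz": -0.07, "spin": 0}, {"grip": 255, "dx": 0, "dy": 0, "dz": -0.104, "spin": 0}, {"grip": 255, "dx": 0, "dy": 0, "dz": -0.104, "spin": 0}, {"grip": 255, "dx": -0.008, "dy": 0.03, "dz": -0.104, "spin": -0.06}, {"grip": 255, "dx": -0.016, "dy": 0.06, "dz": -0.104, "spin": -0.12}, {"grip": 255, "dx": -0.016, "dy": 0.078, "dz": -0.104, "spin": -0.12}, {"grip": 255, "dx": -0.016, "dy": 0.078, "dz": -0.104, "spin": -0.12}, {"grip": 255, "dx": -0.016, "dy": 0.078, "dz": -0.104, "spin": -0.12}])

```text
clock: 32.6
eef_pos: [0.4841, 0.1427, 0.1575]
ee_rot: [-3.137, -0.001, 1.978]
wrist_force: [-0.7, 0.3, -2.0]
width: 0.158
```

```bash
python3 - <<'E'
from meas import *; from go import go
xv=np.array([.9192,.3938]); yv=np.array([-.3938,.9192]); p1=np.array([.5872,.1864])-.002*yv
go([[*(p1-.11*xv),.159,1.976],[*p1,.159,1.976],[*p1,.14,1.976]])
im=snap("top","top3")[130:330,80:330]; cv2.imwrite("pics/top3c.png",cv2.resize(im,None,fx=3,fy=3)[:,:,::-1])
E
```

```text
t 32.6 tcp [0.4841 0.1427 0.1575] rpy [-3.137e+00 -1.000e-03  1.978e+00] q5-7 [-0.7   0.58  0.75] w 0.158
dx -0.0025 dy 0.0020 dz -0.0015 spin 0.0016
dx -0.0027 dy 0.1120 dz -0.0015 spin 0.0016
dx -0.0027 dy 0.1120 dz 0.0175 spin 0.0016
```

View pics/top3c.png

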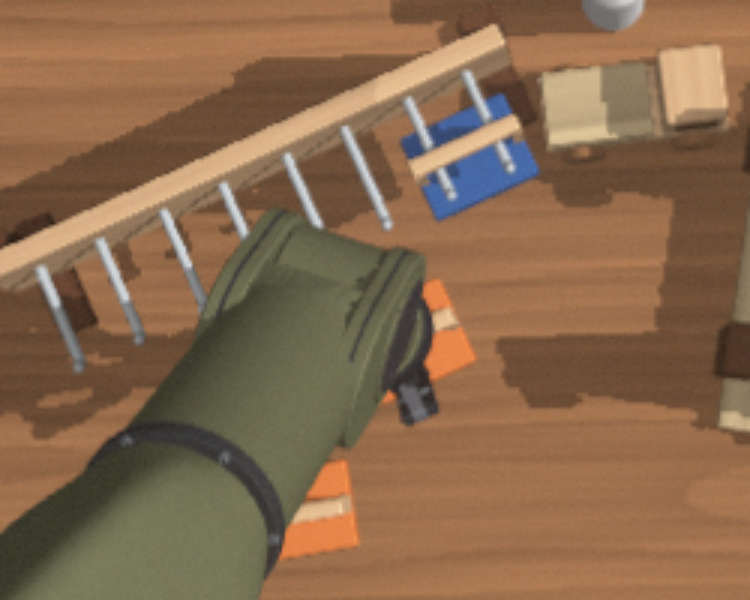

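```bash
python3 - <<'E'
from meas import *
xv=np.array([.9192,.3938]); yv=np.array([-.3938,.9192]); p1=np.array([.5872,.1864])
W=onplane("top",[[238,249.7],[225.7,223]],[.1205]*2)[:,:2]-p1
print(W@xv,W@yv)
E
```

```text
[-0.14730691 -0.08095293] [-0.04046913 -0.04001584]
```

Emit:
drive_tool(plan=[{"grip": 255, "dx": -0.003, "dy": 0.0, "dz": -0.001, "spin": 0}, {"grip": 255, "dx": -0.003, "dy": 0.015, "dz": -0.001, "spin": 0}, {"grip": 255, "dx": -0.003, "dy": 0.035, "dz": -0.001, "spin": 0}, {"grip": 255, "dx": -0.003, "dy": 0.055, "dz": -0.001, "spin": 0}, {"grip": 255, "dx": -0.003, "dy": 0.075, "dz": -0.001, "spin": 0}, {"grip": 255, "dx": -0.003, "dy": 0.095, "dz": -0.001, "spin": 0}, {"grip": 255, "dx": -0.003, "dy": 0.11, "dz": -0.001, "spin": 0}, {"grip": 255, "dx": -0.003, "dy": 0.11, "dz": -0.001, "spin": 0}, {"grip": 255, "dx": -0.003, "dy": 0.11, "dz": -0.001, "spin": 0}])

```text
clock: 33.55
eef_pos: [0.5864, 0.1829, 0.159]
ee_rot: [-3.138, -0.001, 1.977]
wrist_force: [0.1, 0.1, -0.2]
width: 0.152
```

```bash
python3 - <<'E'
from meas import *; from go import go
yv=np.array([-.3938,.9192]); p1=np.array([.5872,.1864])-.003*yv
go([[*p1,.14,1.976]])
im=snap("side","side4")[80:280,180:400]; cv2.imwrite("pics/side4c.png",cv2.resize(im,None,fx=3,fy=3)[:,:,::-1])
E
```

```text
t 33.55 tcp [0.5864 0.1829 0.159 ] rpy [-3.138e+00 -1.000e-03  1.977e+00] q5-7 [-0.65  0.8   0.62] w 0.152
dx -0.0001 dy 0.0022 dz 0.0190 spin 0.0013
```

View pics/side4c.png

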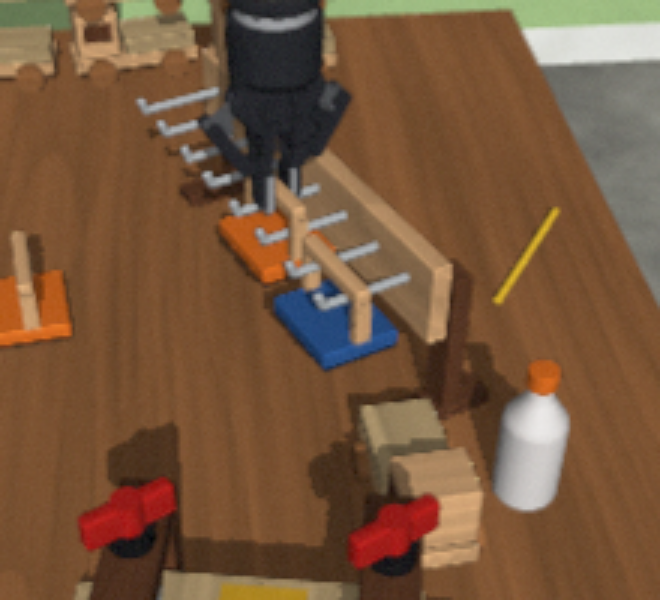

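The side crop shows the sander's window over the second hook pair, about (265,240). It is clear of the blue sander at (335,310).

Emit:
drive_tool(plan=[{"grip": 255, "dx": 0, "dy": 0, "dz": 0.006, "spin": 0}, {"grip": 255, "dx": 0, "dy": 0, "dz": 0.012, "spin": 0}, {"grip": 255, "dx": 0, "dy": 0, "dz": 0.016, "spin": 0}, {"grip": 255, "dx": 0, "dy": 0, "dz": 0.019, "spin": 0}, {"grip": 255, "dx": 0, "dy": 0, "dz": 0.019, "spin": 0}, {"grip": 255, "dx": 0, "dy": 0, "dz": 0.019, "spin": 0}])

```text
clock: 34.2
eef_pos: [0.5877, 0.1834, 0.1403]
ee_rot: [-3.14, -0.0, 1.978]
wrist_force: [-0.3, -0.4, -2.0]
width: 0.151
```

Emit:
drive_tool(plan=[{"grip": 190, "dx": 0, "dy": 0, "dz": 0, "spin": 0}, {"grip": 150, "dx": 0, "dy": 0, "dz": 0, "spin": 0}, {"grip": 150, "dx": 0, "dy": 0, "dz": 0, "spin": 0}, {"grip": 150, "dx": 0, "dy": 0, "dz": -0.015, "spin": 0}, {"grip": 150, "dx": 0, "dy": 0, "dz": -0.035, "spin": 0}, {"grip": 150, "dx": 0, "dy": 0, "dz": -0.065, "spin": 0}, {"grip": 150, "dx": 0, "dy": 0, "dz": -0.1, "spin": 0}, {"grip": 150, "dx": 0, "dy": 0, "dz": -0.1, "spin": 0}])

```text
clock: 35.0
eef_pos: [0.5913, 0.183, 0.2464]
ee_rot: [3.133, 0.002, 1.977]
wrist_force: [-1.0, -0.9, 0.5]
width: 0.41
```

```bash
python3 - <<'E'
from meas import *; from go import go
go([[.43,.1,.24,1.717],[.3536,.2433,.2,1.717]])
im=snap("side","side5")[60:260,140:360]; cv2.imwrite("pics/side5c.png",cv2.resize(im,None,fx=3,fy=3)[:,:,::-1])
E
```

```text
t 35.0 tcp [0.5913 0.183  0.2464] rpy [3.133e+00 2.000e-03 1.977e+00] q5-7 [-0.57  0.97  0.56] w 0.41
dx -0.0125 dy -0.1810 dz 0.0064 spin 0.2603
dx 0.1493 dy -0.1945 dz 0.0464 spin 0.2603
```

View pics/side5c.png

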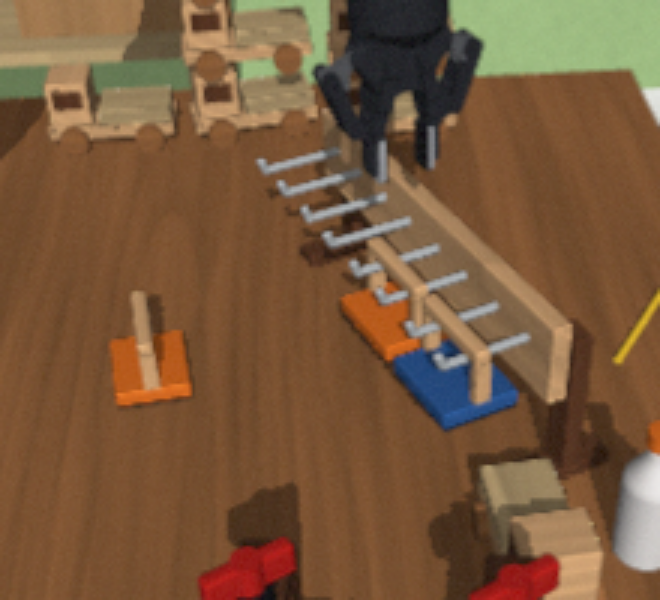

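The sander hangs at place 1 beside the blue one. The second orange sander is still standing at about (190,183) in the full side view.

```bash
python3 - <<'E'
from meas import *; from go import go
im=snap("top","top5")
for k in orange(im): print(k)
ims=cv2.cvtColor(cv2.imread("pics/side5.png" ),cv2.COLOR_BGR2HSV); a=cv2.cvtColor(cv2.imread("pics/side0.png"),cv2.COLOR_BGR2HSV)
for I in (a,ims):
    m=cv2.inRange(I,(8,165,110),(14,255,255))
    for p,n in blobs(m>0,80): print(n,p.mean(0).round(1),p.min(0),p.max(0))
E
```

```text
(np.int32(361), array([204.6, 206. ]), [array([579.4, 190.2]), array([40.1, 92.7]), np.float64(23.0)])
(np.int32(814), array([179.3, 299.9]), [array([353.7, 243.2]), array([69.9, 88.3]), np.float64(8.3)])
421 [187.8 182.8] [176. 170.] [201. 195.]
571 [205.9 207.2] [190. 192.] [223. 221.]
120 [360.9 205.1] [355. 200.] [367. 211.]
343 [266.3 167.1] [253. 156.] [279. 180.]
484 [189.3 183.1] [176. 170.] [203. 195.]
123 [361.  205.1] [355. 199.] [367. 211.]
```

Emit:
drive_tool(plan=[{"grip": 150, "dx": 0.02, "dy": -0.03, "dz": 0, "spin": 0}, {"grip": 150, "dx": 0.05, "dy": -0.065, "dz": 0, "spin": 0.1}, {"grip": 100, "dx": 0.08, "dy": -0.1, "dz": 0, "spin": 0.2}, {"grip": 0, "dx": 0.11, "dy": -0.14, "dz": 0.02, "spin": 0.26}, {"grip": 0, "dx": 0.135, "dy": -0.175, "dz": 0.045, "spin": 0.26}, {"grip": 0, "dx": 0.149, "dy": -0.194, "dz": 0.046, "spin": 0.26}, {"grip": 0, "dx": 0.149, "dy": -0.194, "dz": 0.046, "spin": 0.26}, {"grip": 0, "dx": 0.149, "dy": -0.194, "dz": 0.046, "spin": 0.26}, {"grip": 0, "dx": 0.149, "dy": -0.194, "dz": 0.046, "spin": 0.26}])

```text
clock: 36.0
eef_pos: [0.352, 0.2434, 0.1949]
ee_rot: [-3.141, 0.0, 1.717]
wrist_force: [1.2, 0.9, -0.2]
width: 0.996
```

```bash
python3 go.py .3537,.2433,.053,1.717; python3 -c "
from h import *; print(r.get_obs()['q'].round(2))"
```

```text
t 36.0 tcp [0.352  0.2434 0.1949] rpy [-3.141  0.     1.717] q5-7 [-0.79  0.57  0.31] w 0.996
dx -0.0004 dy 0.0017 dz 0.1419 spin -0.0000
[-1.14  0.63  0.7   2.21 -0.79  0.57  0.31]
```

Emit:
drive_tool(plan=[{"grip": 0, "dx": 0, "dy": 0.001, "dz": 0.03, "spin": 0}, {"grip": 0, "dx": 0, "dy": 0.001, "dz": 0.065, "spin": 0}, {"grip": 0, "dx": 0, "dy": 0.001, "dz": 0.1, "spin": 0}, {"grip": 0, "dx": 0, "dy": 0.001, "dz": 0.125, "spin": 0}, {"grip": 0, "dx": 0, "dy": 0.001, "dz": 0.14, "spin": 0}, {"grip": 0, "dx": 0, "dy": 0.001, "dz": 0.14, "spin": 0}, {"grip": 0, "dx": 0, "dy": 0.001, "dz": 0.14, "spin": 0}])

```text
clock: 36.7
eef_pos: [0.3532, 0.2431, 0.055]
ee_rot: [3.141, 0.001, 1.715]
wrist_force: [0.2, 0.2, 0.0]
width: 0.998
```

Emit:
drive_tool(plan=[{"grip": 255, "dx": 0, "dy": 0, "dz": 0, "spin": 0}, {"grip": 255, "dx": 0, "dy": 0, "dz": 0, "spin": 0}, {"grip": 255, "dx": 0, "dy": 0, "dz": 0, "spin": 0}, {"grip": 255, "dx": 0, "dy": 0, "dz": 0, "spin": 0}, {"grip": 255, "dx": 0, "dy": 0, "dz": 0, "spin": 0}, {"grip": 255, "dx": 0, "dy": 0, "dz": 0, "spin": 0}])

```text
clock: 37.3
eef_pos: [0.3515, 0.2438, 0.055]
ee_rot: [-3.14, 0.0, 1.718]
wrist_force: [-0.1, -0.3, -3.0]
width: 0.153
```

```bash
python3 - <<'E'
from meas import *; from go import go
xv=np.array([.9192,.3938]); yv=np.array([-.3938,.9192]); p=np.array([.5084,.3703])
go([[*(p-.11*xv),.160,1.976]])
E
```

```text
t 37.3 tcp [0.3515 0.2438 0.055 ] rpy [-3.14   0.     1.718] q5-7 [-1.    0.04  0.44] w 0.153
dx 0.0741 dy 0.0674 dz -0.1050 spin -0.2580
```

Emit:
drive_tool(plan=[{"grip": 255, "dx": 0, "dy": 0, "dz": -0.015, "spin": 0}, {"grip": 255, "dx": 0, "dy": 0, "dz": -0.04, "spin": 0}, {"grip": 255, "dx": 0, "dy": 0, "dz": -0.07, "spin": 0}, {"grip": 255, "dx": 0, "dy": 0, "dz": -0.104, "spin": 0}, {"grip": 255, "dx": 0, "dy": 0, "dz": -0.104, "spin": 0}, {"grip": 255, "dx": 0.025, "dy": 0.02, "dz": -0.104, "spin": -0.1}, {"grip": 255, "dx": 0.05, "dy": 0.045, "dz": -0.104, "spin": -0.2}, {"grip": 255, "dx": 0.074, "dy": 0.067, "dz": -0.104, "spin": -0.258}, {"grip": 255, "dx": 0.074, "dy": 0.067, "dz": -0.104, "spin": -0.258}, {"grip": 255, "dx": 0.074, "dy": 0.067, "dz": -0.104, "spin": -0.258}, {"grip": 255, "dx": 0.074, "dy": 0.067, "dz": -0.104, "spin": -0.258}])

```text
clock: 38.4
eef_pos: [0.4059, 0.3254, 0.1579]
ee_rot: [-3.136, 0.0, 1.974]
wrist_force: [0.6, -0.2, -1.8]
width: 0.153
```

```bash
python3 - <<'E'
from meas import *; from go import go
xv=np.array([.9192,.3938]); yv=np.array([-.3938,.9192]); p=np.array([.5084,.3703])
go([[*(p-.11*xv),.159,1.976],[*p,.159,1.976]])
im=snap("top","top6")[150:330,60:260]; cv2.imwrite("pics/top6c.png",cv2.resize(im,None,fx=3,fy=3)[:,:,::-1])
E
```

```text
t 38.4 tcp [0.4059 0.3254 0.1579] rpy [-3.136  0.     1.974] q5-7 [-0.67  0.6   0.32] w 0.153
dx 0.0009 dy 0.0019 dz -0.0011 spin -0.0016
dx 0.0010 dy 0.1119 dz -0.0011 spin -0.0016
```

View pics/top6c.png

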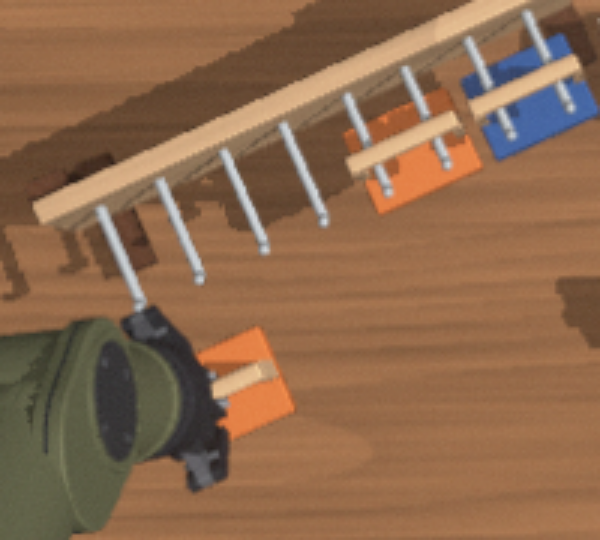

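```bash
python3 - <<'E'
from meas import *
xv=np.array([.9192,.3938]); yv=np.array([-.3938,.9192]); p=np.array([.5084,.3703])
W=onplane("top",[[158.3,286.6],[147,259]],[.1195]*2)[:,:2]-p
print(W@xv,W@yv)
E
```

```text
[-0.14752529 -0.08060388] [-0.04497678 -0.04628583]
```

The first sander hangs square on pair 1, at about (415,150) in the crop. The held sander is in line with the leftmost pair, with its right edge 45 mm from the place centre, as it should be.

Emit:
drive_tool(plan=[{"grip": 255, "dx": 0.002, "dy": 0.0, "dz": -0.001, "spin": 0}, {"grip": 255, "dx": 0.002, "dy": 0.015, "dz": -0.001, "spin": 0}, {"grip": 255, "dx": 0.002, "dy": 0.035, "dz": -0.001, "spin": 0}, {"grip": 255, "dx": 0.002, "dy": 0.055, "dz": -0.001, "spin": 0}, {"grip": 255, "dx": 0.002, "dy": 0.075, "dz": -0.001, "spin": 0}, {"grip": 255, "dx": 0.002, "dy": 0.095, "dz": -0.001, "spin": 0}, {"grip": 255, "dx": 0.002, "dy": 0.11, "dz": -0.001, "spin": 0}, {"grip": 255, "dx": 0.002, "dy": 0.11, "dz": -0.001, "spin": 0}, {"grip": 255, "dx": 0.002, "dy": 0.11, "dz": -0.001, "spin": 0}])

```text
clock: 39.35
eef_pos: [0.5065, 0.3714, 0.1592]
ee_rot: [-3.138, -0.0, 1.975]
wrist_force: [-0.7, -0.7, -1.7]
width: 0.153
```

```bash
python3 - <<'E'
from meas import *; from go import go
go([[.5084,.3703,.14,1.976]])
im=snap("side","side6")[50:250,180:400]; cv2.imwrite("pics/side6c.png",cv2.resize(im,None,fx=3,fy=3)[:,:,::-1])
E
```

```text
t 39.35 tcp [0.5065 0.3714 0.1592] rpy [-3.138 -0.     1.975] q5-7 [-0.62  0.82  0.25] w 0.153
dx -0.0017 dy 0.0013 dz 0.0192 spin -0.0008
```

View pics/side6c.png

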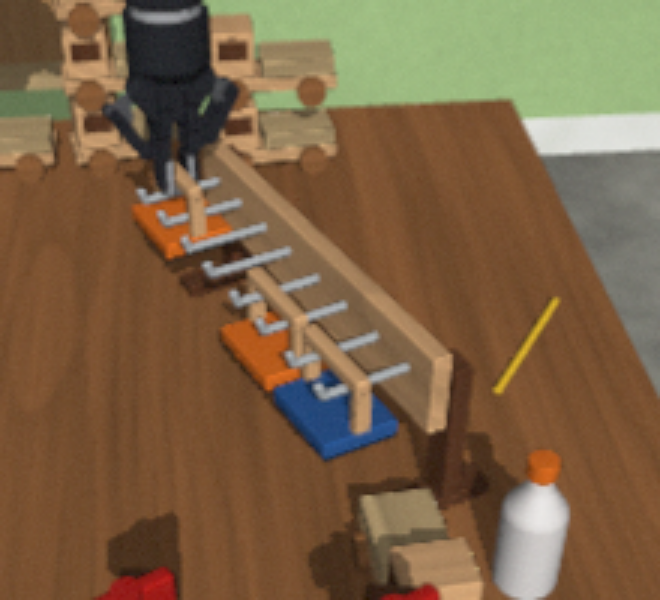

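The second sander's window is over the leftmost hook pair, about (180,215) in the crop. I'll lower it, release and retreat.

Emit:
drive_tool(plan=[{"grip": 255, "dx": 0, "dy": 0, "dz": 0.006, "spin": 0}, {"grip": 255, "dx": 0, "dy": 0, "dz": 0.012, "spin": 0}, {"grip": 255, "dx": 0, "dy": 0, "dz": 0.016, "spin": 0}, {"grip": 255, "dx": 0, "dy": 0, "dz": 0.019, "spin": 0}, {"grip": 255, "dx": 0, "dy": 0, "dz": 0.019, "spin": 0}, {"grip": 255, "dx": 0, "dy": 0, "dz": 0.019, "spin": 0}])

```text
clock: 40.0
eef_pos: [0.5075, 0.3719, 0.1405]
ee_rot: [-3.139, -0.0, 1.976]
wrist_force: [0.1, 0.6, -1.7]
width: 0.153
```

Emit:
drive_tool(plan=[{"grip": 190, "dx": 0, "dy": 0, "dz": 0, "spin": 0}, {"grip": 150, "dx": 0, "dy": 0, "dz": 0, "spin": 0}, {"grip": 150, "dx": 0, "dy": 0, "dz": 0, "spin": 0}, {"grip": 150, "dx": 0, "dy": 0, "dz": -0.015, "spin": 0}, {"grip": 150, "dx": 0, "dy": 0, "dz": -0.035, "spin": 0}, {"grip": 150, "dx": 0, "dy": 0, "dz": -0.065, "spin": 0}, {"grip": 150, "dx": 0, "dy": 0, "dz": -0.1, "spin": 0}, {"grip": 150, "dx": 0.04, "dy": 0, "dz": -0.12, "spin": 0}, {"grip": 150, "dx": 0.08, "dy": -0.02, "dz": -0.12, "spin": 0}, {"grip": 150, "dx": 0.12, "dy": -0.04, "dz": -0.12, "spin": 0}, {"grip": 150, "dx": 0.15, "dy": -0.06, "dz": -0.12, "spin": 0}, {"grip": 150, "dx": 0.15, "dy": -0.06, "dz": -0.12, "spin": 0}])

```text
clock: 41.2
eef_pos: [0.3871, 0.4916, 0.261]
ee_rot: [-3.137, -0.005, 1.986]
wrist_force: [-0.5, 1.0, -0.3]
width: 0.414
```

```bash
python3 - <<'E'
from meas import *; from go import go
go([])
im=snap("top","top7"); s=snap("side","side7")
for k in knobs(im): print("knob",k[0],"value",round((-.178-k[1]+np.pi)%np.pi,3))
xv=np.array([.9192,.3938]); yv=np.array([-.3938,.9192])
for k in orange(im,.103):
    w=k[2][0]/1000; print(k, [np.round([(w-p)@xv,(w-p)@yv],3) for p in ([.5872,.1864],[.5084,.3703])])
a=cv2.resize(s[40:400,120:400],None,fx=1.6,fy=1.6); b=im[60:300,40:330]; b=cv2.resize(b,None,fx=1.2,fy=1.2)
c=np.zeros((600,800,3),np.uint8); c[:a.shape[0],:a.shape[1]]=a; c[:b.shape[0],450:450+b.shape[1]]=b[:,:350]; cv2.imwrite("pics/fin.png",c[:,:,::-1])
E
```

```text
t 41.2 tcp [0.3871 0.4916 0.261 ] rpy [-3.137 -0.005  1.986] q5-7 [-0.55  1.02 -0.06] w 0.414
knob [ 0.6265 -0.1843] value 2.465
knob [ 0.5962 -0.3488] value 2.49
knob [ 0.4619 -0.154 ] value 2.441
knob [ 0.4312 -0.3193] value 2.544
(np.int32(838), array([197.9, 201.2]), [array([585. , 184.4]), array([70.8, 86.6]), np.float64(23.5)]) [array([-0.003, -0.001]), array([-0.003, -0.201])]
(np.int32(892), array([117.5, 237.2]), [array([506.6, 369.9]), array([71.5, 89.2]), np.float64(23.4)]) [array([-0.002,  0.2  ]), array([-0.002,  0.   ])]
```

View pics/fin.png

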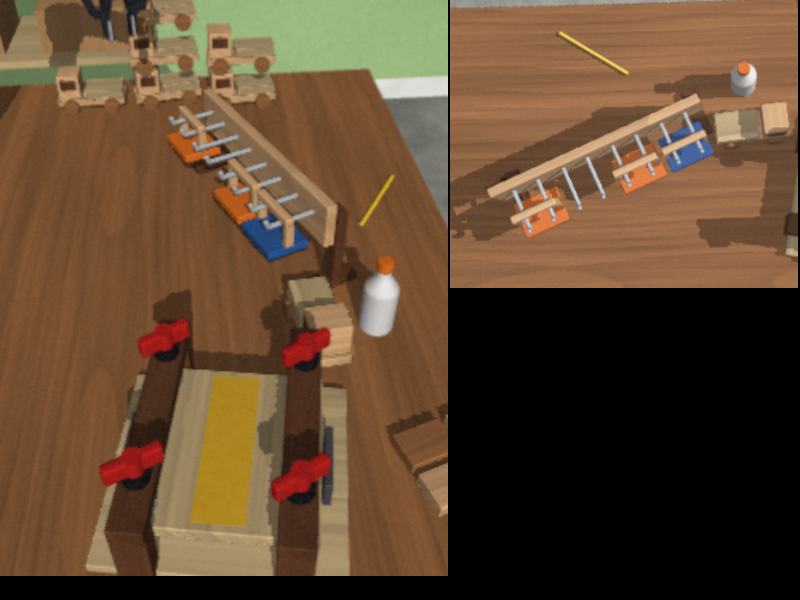

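Both orange sanders hang within 3 mm of their places. All knobs read 2.44–2.54, the board looks level, and the blue sander, truck and glue are where they were. I'll let things settle and hand in.

Emit:
drive_tool(plan=[{"grip": 150}, {"grip": 150}, {"grip": 150}, {"grip": 150}, {"grip": 150}])

```text
schema error: expected keys grip, dx, dy, dz, spin
```

```bash
python3 -c "
from h import *; print(r.finish_job())"
```

```text
the job is handed in; nothing more can be done
None
```

I finished the job and handed it in at about 41 s on the robot's clock. I turned the four knobs crosswise in two rounds, first to about 1.3 rad each and then each to its stop. I hung the two orange sanders at place 1 and place 3; the third was absent.

- **Knobs:** the last top view gave about 2.44, 2.47, 2.49 and 2.54 rad, all above the required 2.3.
- **Pressing board:** it looked level in the last side view. I did not measure its height or tilt, and inferred that it is flat from all four knobs having reached their stops.
- **Sanders:** both hang within 3 mm of their places horizontally. I checked their height only by eye.
- **Left alone:** the blue sander, the truck and the glue bottle looked unmoved in the pictures.
- **Robot:** at the last reading it was clear of everything, with the tool 0.26 m above the bench.

The short settling move I tried just before handing in was refused because its rows lacked the required keys. The arm therefore simply held its last pose, and there was no extra settling time before the hand-in. While picking up each sander, the fifth and sixth joints went right to the ends of their ranges; no fault was reported.

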